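# Slide the loaded parts tray up onto its docking board

## Robot

A 6-joint arm with a two-finger parallel gripper is mounted at the origin on the work surface. World frame = base frame: x ahead of the robot, y to its left, z up, the work surface at z = 0. Lengths are in mm, angles in rad, forces in N, time in s.
With the tool pointing down it reaches from about 350 to 975 mm from the base axis. Payload 7.1 kg.
Tool frame: the origin (TCP) lies midway between the tips of the shut fingers; the grasp point (between the pads) lies 19 mm behind it (ctrl.hold_point_z is the distance from the TCP to the grasp point, in mm); x points along the fingers, y is the direction in which the jaws open and shut, and the axes are right-handed (so a half turn about x gives the same grasp; the last joint's range is limited). The gripper opens to 88 mm and grips with 3 to 60 N. Pads are 20 mm wide; open, the fingers measure 115 mm over their backs; the gripper's body (75 mm by 178 mm) begins 61 mm behind the grasp point.
Start: joints at [1.259, 0.423, 1.63, -0, 1.089, -0.019], TCP at [180.365, 598.392, 222.675] pointing down, gripper open.
Joint ranges: [-3, 3], [-0.9, 2.11], [0.09, 2.58], [-1.31, 4.45], [0.11, 2.69], [-2.54, 2.54]. Speed limits (rad/s): [2.39, 2.39, 3.01, 3.14, 3.14, 3.14].

## Interface

Orientations are given as a rotation vector (axis times angle).
In Python, from workcell import ctrl, get_image, calibration gives the robot as it stands.
- The arm moves only by the tool move_arm, never from a script. Its argument "rows" is a list of rows, each a list of 5 numbers: the shift along the world's x, y, z in mm, then the turn about the world's z in rad, then the closure, from -1 (fully open) to 1 (shut). In form: [[tx, ty, tz, roll, jaw], ...]. A call has 1 to 12 rows; each row is the pose to reach, as a shift and turn from the pose measured when the call began; what a row does not reach only later rows make up. A row lasts 1/8 s, in which the tool goes at most 62.5 mm and 10.7 degrees, less where a joint would pass 70% of its speed; a pose out of reach is approached as far as the arm can. A call with a gripper value outside its range is refused whole. The fingers move at their own pace and stop on an object; the grip force is fixed at half the most. Time passes only in rows, so rows that repeat a pose let the fingers close. It gives the time, the measured TCP pose, the force and the opening at its end, in the units of the state.
- ctrl.get_obs(): the state, without advancing time (a new reading comes with each control period).
- get_image(name): name is "scene" or "side" or "wrist"; returns the picture (480x640x3 uint8, blue, green, red); there is no depth.
- calibration(name): a dict with "fx", "fy", "cx", "cy" (pixels), "view" (4x4, takes a point from world to camera coordinates); the wrist camera has in their place "T_tool_cam" (4x4, takes a point from camera to tool coordinates, whose origin is the TCP and whose axes are the tool frame's). Camera axes: x right, y up, looking along -z (the intrinsics and any distortion apply to the point x, -y, -z); pixel columns grow to the right and rows downward; lengths in mm; the calibration is good to about 2 mm. A picture is of the moment at which its call begins: read the wrist's pose just before it. calibration takes no time and is no camera call.
- ctrl.close_job(): hands the job in, once; it reports no verdict.
The state is a dict: "t": time; "qpos": joint angles; "qvel": joint speeds; "joint_torque": joint torques, N m; "ee_pos": TCP position; "orientation": TCP orientation; "ft_force": force on the tool from outside, world axes, zero at the start; "moment": the same for the moment, N m; "width": finger opening in mm.
Only numpy, scipy, OpenCV 4.12 (cv2) and the standard library are available. Lean on these libraries where they do the work, as an engineer would, in place of code of your own. Each camera call takes 0.05 s, during which the arm holds its last target.

## Task

Dock the loaded parts tray: take its bar handle, raise only its nose onto the step of the plywood board, then slide it up over the step and along between the rails, without ever lifting the whole tray; ease it down past its balance point instead of letting it drop, and go on until all of it lies flat on the board. Press the nose gently against the sprung rubber stop so that the pad clearly gives (about 3 to 5 mm) without being driven solid, hold that for half a second, and let go with the tray still touching the pad. Do not ram the step or the stop, keep the jar in the tray standing, and leave everything else on the bench alone.

Things in the scene. Friction and masses are not known exactly. Their poses are not given: they have to be found in the camera images.
- tray_handle (a point): middle of the round steel bar handle (12 mm thick, crosswise, 96 mm clear between its posts) of the loose grey parts tray (180 long, 120 wide, walls 28 mm high, about 0.4 kg, flat underside, square edges). The bar's axis is 55 mm above the underside, 20 mm behind the nose. Axes: x towards the tray's nose, y along the bar, z up
- tray_nose (a point): middle of the bottom outer edge of the tray's nose (leading) end, on its underside; axes as the handle's
- tray_tail (a point): middle of the bottom outer edge of the tray's tail end, 180 mm behind the nose; axes as the handle's
- jar_center (a point): centre of the closed glass jar, 50 mm across, 62 mm high, about 0.16 kg, standing loose in the tail half of the tray; z is its upright axis. A small loose steel socket that lies in the tray too does not matter
- dock: fixed plywood docking board, 320 long, 200 mm wide. Origin: middle of the top edge of its square step, 6 to 12 mm above the bench (its height is the step's). x: the sliding direction, along the board away from the step; y left, z up; the board's top is z = 0
- dock_rails (a point): on the board's top midway between its two low aluminium guide rails (14 mm high, 132 mm apart), where they begin, 75 mm past the step; their flared lead-ins begin 31 mm past it. The tray goes between them, nose ahead along x. Axes as the board's
- stopframe: end bar of the board, 26 mm high, 310 mm past the step; origin at the middle of its foot. On its near side a stop block with a sprung black rubber pad (60 mm wide, 3 to 23 mm above the board) is clamped so that the pad's face is 203 to 233 mm past the step: not measured, to be felt. The pad gives from 1.5 N, 1 mm per newton more, up to 6 mm; then it is solid
- tape: bystander, to be left alone: a roll of tape, ring 84 mm across, 24 mm high, lying flat; origin at the centre of its underside
- wrench: bystander, to be left alone: a steel wrench 170 mm long lying flat
- oil: bystander, to be left alone: an upright white bottle 52 mm across, 130 mm high; origin at the centre of its underside
- can1: bystander, to be left alone: an upright small can 48 mm across, 75 mm high; origin at the centre of its underside
- can2: bystander, to be left alone: another such small can
- screwdriver: bystander, to be left alone: a screwdriver 190 mm long lying flat
- glovebox: bystander, to be left alone: a closed cardboard box 120 x 220 x 65 mm; origin at the centre of its underside
Mind the look-alikes: they are no part of the job. Of the things like the part that bears tray_handle, leave any that is blue; of the rest the larger one is meant.

How it is judged:
By the outcome, as a careful person would: the job done as asked, in the order asked, and still so for the second after the job is handed in, with the robot touching nothing.
It also fails if it takes over 72 s, if anything falls off the work surface, if the arm or the gripper's body presses on something with over 40 N, if the wrist force passes 120 N, or if a joint passes its speed limit or range.

## Working session

There is one attempt and no reset: what is moved stays moved. The work goes in short steps, Python scripts to look and compute and a tool call to move; the robot and the scene stay as the last step left them, time stands still between calls to the robot, and variables do not carry over. Pictures are saved under pics/ and viewed, and the job is handed in when it is done.

Besides the shell and the picture viewer there is one more tool, called after "Call:" as a command line: name --pt "numbers of a row" for each row, then --argument value for the rest. move_arm: Moves the arm, as the interface text tells. Its arguments: {"type":"object","properties":{"rows":{"type":"array"}},"required":["rows"]}

```bash
mkdir -p pics; ls; python3 - <<'E'
from workcell import ctrl, get_image, calibration
import cv2
for n in ["scene","side","wrist"]:
    cv2.imwrite(f"pics/{n}0.png",get_image(n))
    c=calibration(n); print(n,c)
o=ctrl.get_obs(); print(o, ctrl.hold_point_z)
E
```

```text
pics
scene {'fx': 537.3327487311539, 'fy': 537.3327487311539, 'cx': 325.949865662266, 'cy': 238.2823556694697, 'view': array([[-6.00572623e-01,  7.99570079e-01,  4.62261577e-04,
         2.91884482e+02],
       [-6.44533301e-01, -4.84463455e-01,  5.91499776e-01,
         2.48670765e+02],
       [ 4.73169471e-01,  3.54940629e-01,  8.06305030e-01,
        -1.63279527e+03],
       [ 0.00000000e+00,  0.00000000e+00,  0.00000000e+00,
         1.00000000e+00]])}
side {'fx': 589.882885291865, 'fy': 589.882885291865, 'cx': 329.1349460923477, 'cy': 243.72840696606542, 'view': array([[-5.87482363e-01, -8.09209835e-01,  6.62686115e-03,
         2.66070437e+02],
       [ 5.60746139e-01, -4.01167330e-01,  7.24312461e-01,
        -3.21168830e+02],
       [-5.83462287e-01,  4.29236783e-01,  6.89440022e-01,
        -1.53023152e+03],
       [ 0.00000000e+00,  0.00000000e+00,  0.00000000e+00,
         1.00000000e+00]])}
wrist {'fx': 400.0422107641077, 'fy': 400.0422107641077, 'cx': 324.0736380051706, 'cy': 236.23070143516335, 'T_tool_cam': array([[-9.64551200e-04,  2.62767404e-01, -9.64858726e-01,
   
[... 242 characters left out ...]
0000e+00,
         1.00000000e+00]])}
{'t': 0.15, 'qpos': array([ 1.25901442e+00,  4.23627872e-01,  1.63049725e+00, -3.26265697e-06,
        1.08860046e+00, -1.89778480e-02]), 'qvel': array([ 0.00110849, -0.00273057, -0.00095491, -0.00036893,  0.00106766,
        0.00076124]), 'joint_torque': array([ 2.86397326e-04, -5.44983172e+01, -2.73916626e+01,  6.44380529e-02,
        2.05002056e-02, -8.13626252e-05]), 'ee_pos': array([180.23162885, 598.00628722, 222.11040143]), 'orientation': array([ 0.22894326,  1.55873483, -0.23070453]), 'ft_force': array([ 0.21042865, -1.12689094, -0.12311396]), 'moment': array([ 0.03148999,  0.0280379 , -0.01759259]), 'width': 87.68593109519895} 18.700000000000003
```

View pics/scene0.png

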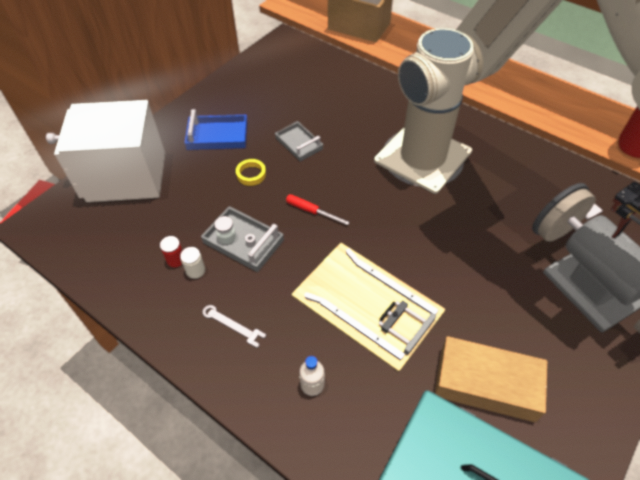

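View pics/side0.png

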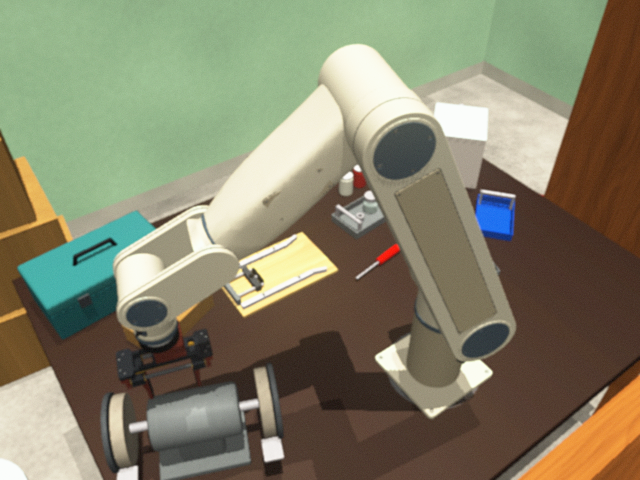

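View pics/wrist0.png

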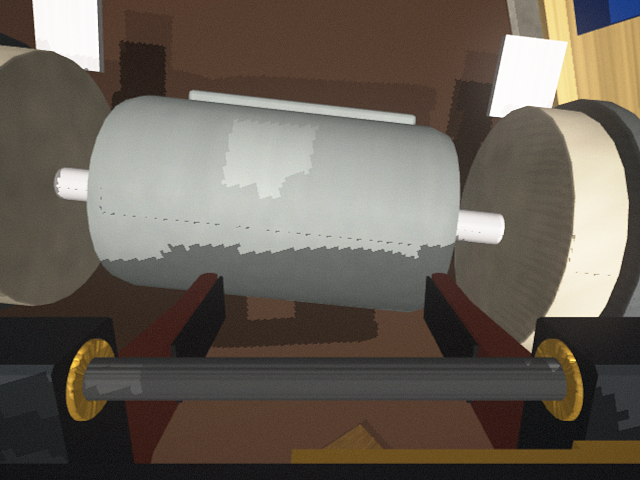

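The scene view shows three trays: blue (216,131), small grey (298,140), and a larger grey one with jar and socket (243,238). The first two are look-alikes, so the third is the one meant. The board is at (370,303), with the grinder under the tool.

```bash
cat > h.py <<'E'
import numpy as np, cv2
from workcell import ctrl, get_image, calibration
from scipy.spatial.transform import Rotation as R
def cam(n,obs=None):
    c=calibration(n)
    K=np.array([[c['fx'],0,c['cx']],[0,c['fy'],c['cy']],[0,0,1]])
    if 'view' in c: V=c['view']
    else:
        T=np.eye(4);T[:3,:3]=R.from_rotvec(obs['orientation']).as_matrix();T[:3,3]=obs['ee_pos']
        V=np.linalg.inv(T@c['T_tool_cam'])
    F=np.diag([1,-1,-1,1.])
    return K,F@V   # opencv-style
def ray(n,uv,z,obs=None):
    K,V=cam(n,obs); Ci=np.linalg.inv(V)
    out=[]
    for u,v in np.atleast_2d(uv):
        d=Ci[:3,:3]@np.linalg.inv(K)@[u,v,1]; o=Ci[:3,3]
        out.append(o+d*(z-o[2])/d[2])
    return np.array(out)
def proj(n,P,obs=None):
    K,V=cam(n,obs); P=np.atleast_2d(P)
    q=(V[:3,:3]@P.T+V[:3,3:4]); q=K@q
    return (q[:2]/q[2]).T
E
python3 - <<'E'
import cv2
im=cv2.imread('pics/scene0.png')
cv2.imwrite('pics/c1.png',cv2.resize(im[195:285,190:300],None,fx=6,fy=6,interpolation=cv2.INTER_CUBIC))
cv2.imwrite('pics/c2.png',cv2.resize(im[235:370,285:450],None,fx=4.4,fy=4.4,interpolation=cv2.INTER_CUBIC))
im=cv2.imread('pics/side0.png')
cv2.imwrite('pics/c3.png',cv2.resize(im[150:320,210:410],None,fx=3.5,fy=3.5,interpolation=cv2.INTER_CUBIC))
E
```

```text
(no output)
```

View pics/c1.png

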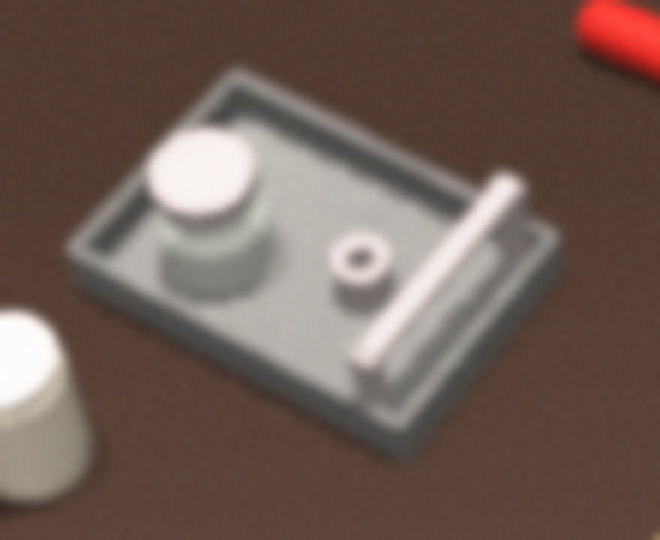

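View pics/c2.png

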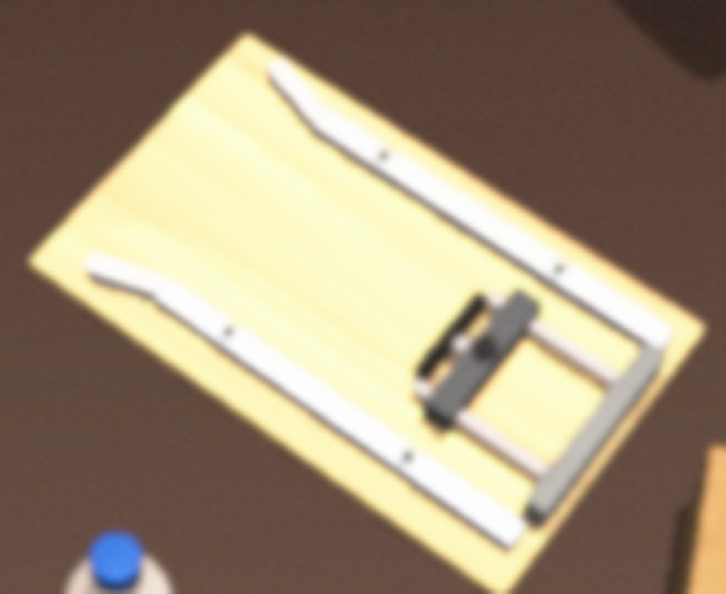

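View pics/c3.png

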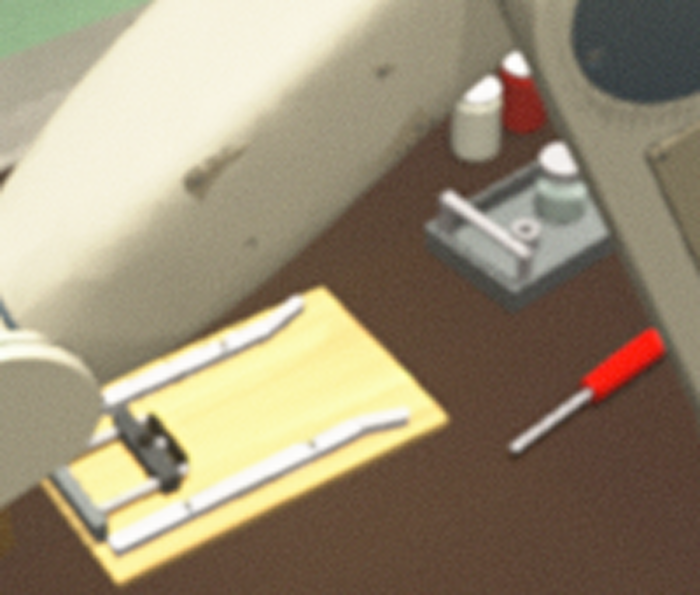

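```bash
python3 - <<'E'
from h import *
np.set_printoptions(precision=1,suppress=True)
f=lambda p,s,o:(np.array(p,float)+.5)/s-.5+o
b=ray('scene',f([[247,35],[30,262],[705,326],[503,592]],4.4,[285,235]),9)
print('board corners',b)
print('lens',np.linalg.norm(b[0]-b[1]),np.linalg.norm(b[2]-b[3]),np.linalg.norm(b[0]-b[2]),np.linalg.norm(b[1]-b[3]))
sm=(b[0]+b[1])/2; em=(b[2]+b[3])/2; d=em-sm; print('step mid',sm,'yaw',np.degrees(np.arctan2(d[1],d[0])), np.degrees(np.arctan2(*(b[0]-b[1])[[1,0]])))
s=ray('side',f([[323,289],[448,418],[120,583]],3.5,[210,150]),9); print('side board',s)
# tray rim (z=28): top corners
t=ray('scene',f([[237,70],[70,247],[402,440],[558,238]],6,[190,195]),28); print('tray rim L-far.. ',t)
print([np.linalg.norm(t[i]-t[(i+1)%4]) for i in range(4)])
hh=ray('scene',f([[511,183],[363,358]],6,[190,195]),60); print('handle',hh,hh.mean(0),np.linalg.norm(hh[0]-hh[1]))
j=ray('scene',f([[202,172]],6,[190,195]),62);print('jar',j)
for nm,uv,z in [('oil',(312,363),130),('can1',(171,243),75),('can2',(192,256),75),('sd tip',(348,222),5),('sd handle',(288,200),15),('tape',(251,172),12),('wrench',(210,312),5),('wrench2',(262,338),5)]:
    print(nm,ray('scene',[uv],z))
# glovebox? near
print('box', ray('scene',[(449,342),(547,352),(540,402),(440,385)],65))
E
```

```text
board corners [[414.9  -4.1   9. ]
 [616.7  -9.2   9. ]
 [423.3 316.3   9. ]
 [622.5 309.9   9. ]]
lens 201.90304399538877 199.27638780077208 320.5066597892032 319.22346447095236
step mid [515.8  -6.7   9. ] yaw 88.72490401428415 178.55315670038158
side board [[618.2 -12.2   9. ]
 [419.9  -7.6   9. ]
 [425.6 312.3   9. ]]
tray rim L-far..  [[ 511.2 -314.8   28. ]
 [ 629.8 -304.2   28. ]
 [ 618.3 -120.3   28. ]
 [ 496.8 -135.6   28. ]]
[np.float64(119.04384383479423), np.float64(184.30808492404165), np.float64(122.44434435514569), np.float64(179.80165493391584)]
handle [[ 503.3 -154.    60. ]
 [ 611.1 -143.8   60. ]] [ 557.2 -148.9   60. ] 108.2874836516644
jar [[ 580.5 -264.2   62. ]]
oil [[768.9 176.7 130. ]]
can1 [[ 711.3 -317.1   75. ]]
can2 [[ 707.8 -246.6   75. ]]
sd tip [[344.1 -30.8   5. ]]
sd handle [[ 388.2 -206.9   15. ]]
tape [[ 368.2 -363.8   12. ]]
wrench [[ 773.5 -138.1    5. ]]
wrench2 [[749.7   8.9   5. ]]
box [[524.7 372.7  65. ]
 [415.9 557.4  65. ]
 [530.4 591.1  65. ]
 [623.6 406.2  65. ]]
```

```bash
python3 - <<'E'
from h import *
np.set_printoptions(precision=2,suppress=True)
o=ctrl.get_obs(); M=R.from_rotvec(o['orientation']).as_matrix(); print(M, o['ee_pos'],o['ft_force'])
y=M[:,1]; print('tool y yaw',np.degrees(np.arctan2(y[1],y[0])))
f=lambda p,s,o:(np.array(p,float)+.5)/s-.5+o
p=ray('scene',f([[482,302],[424,375],[500,300],[430,400]],4.4,[285,235]),32);print('pad top',p)
b0=np.array([517,-8]);u=np.array([np.cos(np.radians(88.8)),np.sin(np.radians(88.8))])
print((p[:,:2]-b0)@u)
r=ray('scene',f([[320,128],[665,335],[155,292],[517,542],[282,65],[92,265]],4.4,[285,235]),23);print('rails',r)
E
```

```text
[[-0.    0.29  0.96]
 [-0.    0.96 -0.29]
 [-1.   -0.   -0.  ]] [180.23 598.01 222.11] [ 0.21 -1.13 -0.12]
tool y yaw 73.22365053291753
pad top [[497.28 214.15  32.  ]
 [553.69 213.39  32.  ]
 [490.29 221.36  32.  ]
 [564.21 224.16  32.  ]]
[221.69 222.11 228.75 233.09]
rails [[451.7   74.61  23.  ]
 [449.65 303.33  23.  ]
 [595.94  63.93  23.  ]
 [600.97 303.02  23.  ]
 [428.53  30.99  23.  ]
 [603.37  25.39  23.  ]]
```

Call:
move_arm --pt "0 0 50 0 -1" --pt "0 0 98 0 -1" --pt "20 -50 98 0.03 -1" --pt "45 -105 98 0.06 -1" --pt "68 -160 98 0.1 -1" --pt "90 -215 98 0.13 -1" --pt "113 -270 98 0.16 -1" --pt "136 -325 98 0.19 -1" --pt "159 -380 98 0.22 -1" --pt "182 -435 98 0.25 -1" --pt "205 -490 98 0.27 -1" --pt "228 -545 98 0.27 -1"

```text
t: 1.65
ee_pos: [408.6, 51.1, 320.3]
orientation: [0.017, 1.57, -0.019]
ft_force: [1.2, 1.2, 0.1]
width: 87.9
```

Call:
move_arm --pt "22 -53 0 0 -1" --pt "22 -53 0 0 -1" --pt "22 -53 0 0 -1" --pt "22 -53 0 0 -1"

```text
t: 2.15
ee_pos: [430.0, -0.7, 320.1]
orientation: [0.016, 1.57, -0.017]
ft_force: [-0.1, 0.6, 0.4]
width: 88.1
```

```bash
python3 - <<'E'
from h import *
o=ctrl.get_obs(); im=get_image('wrist'); cv2.imwrite('pics/w1.png',im)
import pickle; pickle.dump(o,open('o1.pkl','wb')); print(o['t'],o['ee_pos'],o['orientation'],o['ft_force'],o['qpos'])
im=get_image('side'); cv2.imwrite('pics/s1.png',im)
E
```

```text
2.15 [430.04616579  -0.69262926 320.12625991] [ 0.01572373  1.57048673 -0.01680871] [-0.11966167  0.64750234  0.38198246] [-2.87913843e-02  8.25374041e-03  1.92808662e+00 -7.34647685e-04
  1.20499138e+00 -1.57861345e+00]
```

View pics/w1.png

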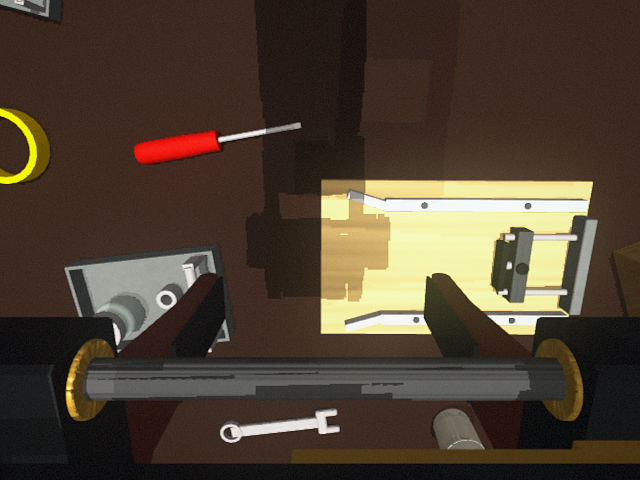

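```bash
python3 - <<'E'
import cv2
im=cv2.imread('pics/w1.png')
cv2.imwrite('pics/w1b.png',cv2.resize(im[170:345,310:610],None,fx=2.6,fy=2.6,interpolation=cv2.INTER_CUBIC))
cv2.imwrite('pics/w1t.png',cv2.resize(im[235:360,55:240],None,fx=4,fy=4,interpolation=cv2.INTER_CUBIC))
E
```

```text
(no output)
```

View pics/w1b.png

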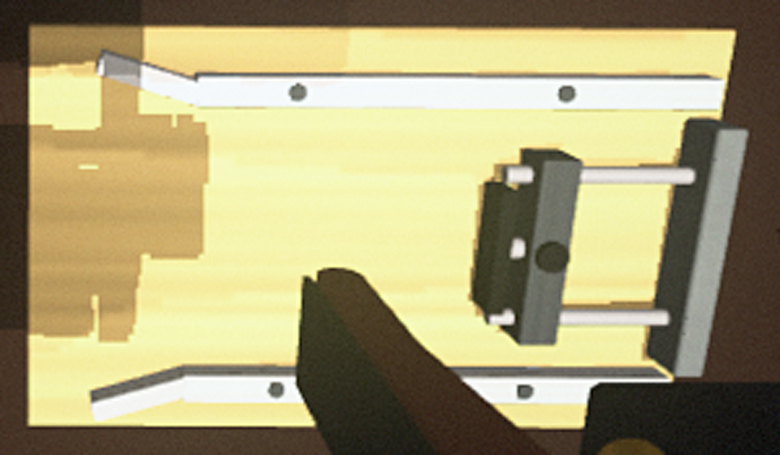

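View pics/w1t.png

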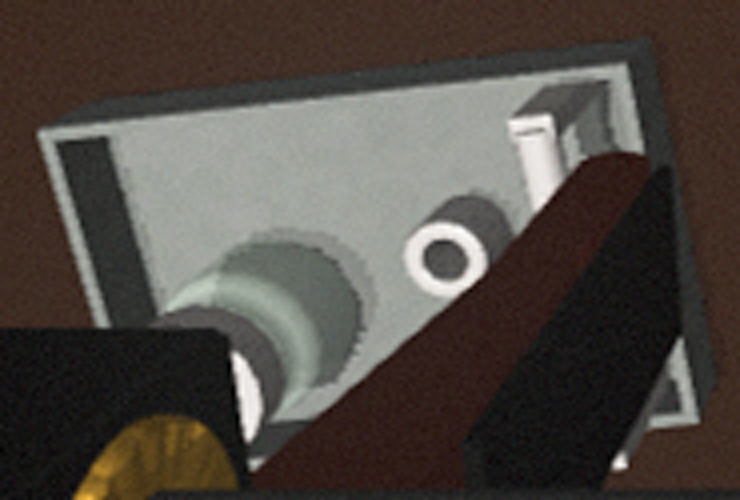

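```bash
python3 - <<'E'
from h import *
import pickle; o=pickle.load(open('o1.pkl','rb'))
np.set_printoptions(precision=1,suppress=True)
f=lambda p,s,o:(np.array(p,float)+.5)/s-.5+o
F=lambda p:f(p,2.6,[310,170])
for h in (6,9,12):
    b=ray('wrist',F([[28,26],[27,425],[735,30]]),h,o); print(h,b.tolist(),'w',np.linalg.norm(b[0]-b[1]),'l',np.linalg.norm(b[0]-b[2]),np.degrees(np.arctan2(*(b[2]-b[0])[[1,0]])),np.degrees(np.arctan2(*(b[0]-b[1])[[1,0]])))
h=9
r=ray('wrist',F([[195,106],[722,110],[185,377],[665,381]]),h+14,o);print('rail inner top',r)
r2=ray('wrist',F([[185,366],[650,367]]),h,o);print('foot far rail inner',r2)
p=ray('wrist',F([[472,300],[484,182]]),h+3,o);print('pad bottom?',p)
p=ray('wrist',F([[484,182],[484,300]]),h+23,o);print('pad top?',p)
T=lambda p:f(p,4,[55,235])
t=ray('wrist',T([[40,132],[632,62],[700,424]]),28,o);print('tray rim',t, np.linalg.norm(t[1]-t[0]),np.linalg.norm(t[2]-t[1]))
print(np.degrees(np.arctan2(*(t[1]-t[0])[[1,0]])),np.degrees(np.arctan2(*(t[1]-t[2])[[1,0]])))
b=ray('wrist',T([[532,122],[620,465]]),61,o);print('bar ends',b,np.degrees(np.arctan2(*(b[0]-b[1])[[1,0]])))
E
```

```text
6 [[419.354477400444, -5.315072564939245, 6.0], [621.8210484242711, -10.5821237499237, 6.0], [428.025106657647, 318.26038455171175, 6.0]] w 202.5350690876315 l 323.6916067184405 88.46505166909243 178.5098194088846
9 [[418.9751237970593, -5.280553155030051, 9.0], [620.167204510262, -10.514449208938391, 9.0], [427.5911730170767, 316.2580551980661, 9.0]] w 201.26014759412993 l 321.6540268142271 88.46505166909242 178.5098194088846
12 [[418.59577019367464, -5.246033745120857, 12.0], [618.5133605962528, -10.446774667953083, 11.999999999999943], [427.15723937650637, 314.25572584442034, 12.0]] w 199.98522610062835 l 319.6164469100136 88.46505166909243 178.5098194088846
rail inner top [[454.7  69.2  23. ]
 [461.6 306.7  23. ]
 [588.3  66.9  23. ]
 [595.4 299.4  23. ]]
foot far rail inner [[589.3  68.8   9. ]
 [594.7 300.    9. ]]
pad bottom? [[555.8 207.   12. ]
 [496.3 207.4  12. ]]
pad top? [[490.5 198.6  32. ]
 [547.6 203.8  32. ]]
tray rim [[ 515.7 -315.4   28. ]
 [ 497.4 -135.2   28. ]
 [ 617.8 -125.    28. ]] 181.0724108513586 120.77629546135233
95.77820080259573 -175.15061593122033
bar ends [[ 504.3 -154.9   61. ]
 [ 612.  -140.7   61. ]] -172.52099777008686
```

The wrist view shows the board, with its step edge at column 321, rails at rows 205 and 320, and the pad at about (495,265). The grey tray is at lower left, with its bar near (190,270). The sizes come out right: 201 × 321 mm and 121 × 181 mm.

Call:
move_arm --pt "20 -25 -10 0.02 -1" --pt "45 -55 -40 0.05 -1" --pt "70 -85 -70 0.08 -1" --pt "95 -115 -100 0.115 -1" --pt "120 -140 -140 0.115 -1" --pt "128 -148 -170 0.115 -1" --pt "128 -148 -170 0.115 -1" --pt "128 -148 -170 0.115 -1"

```text
t: 3.25
ee_pos: [558.4, -147.7, 151.2]
orientation: [-0.076, 1.568, 0.075]
ft_force: [-0.0, 0.0, 1.1]
width: 87.8
```

```bash
python3 - <<'E'
from h import *
o=ctrl.get_obs(); im=get_image('wrist'); cv2.imwrite('pics/w2.png',im)
import pickle; pickle.dump(o,open('o2.pkl','wb')); print(o['t'],o['ee_pos'],o['orientation'],o['ft_force'],o['qpos'])
E
```

```text
3.25 [ 558.44154943 -147.74549107  151.23331736] [-0.07611519  1.56824497  0.07464588] [-0.02650736  0.04549837  1.05133358] [-2.78981493e-01  4.45635148e-01  1.78845801e+00 -6.21024912e-04
  9.06028892e-01 -1.94539544e+00]
```

View pics/w2.png

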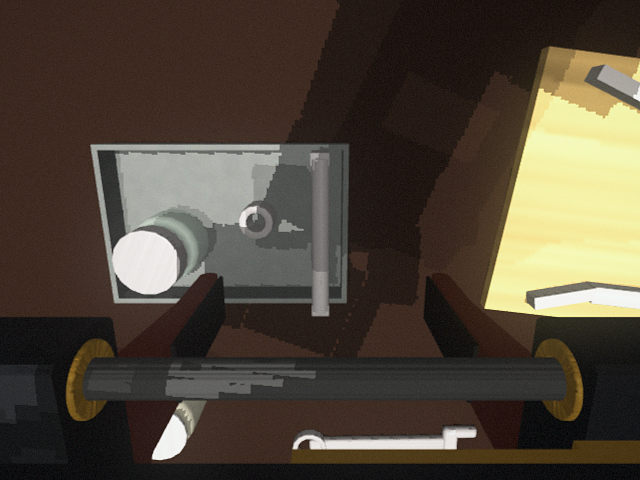

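```bash
python3 - <<'E'
from h import *
import pickle; o=pickle.load(open('o2.pkl','rb'))
np.set_printoptions(precision=1,suppress=True)
M=R.from_rotvec(o['orientation']).as_matrix();print('tool y yaw',np.degrees(np.arctan2(M[1,1],M[0,1])))
b=ray('wrist',[[319.5,154],[320.5,315]],59,o);print('bar',b,b.mean(0),np.linalg.norm(b[0]-b[1]),np.degrees(np.arctan2(*(b[0]-b[1])[[1,0]]))-90+360)
t=ray('wrist',[[92,145],[348,144],[346,303],[115,303]],28,o);print(t,[np.linalg.norm(t[i]-t[i-1]) for i in range(4)], np.degrees(np.arctan2(*(t[1]-t[0])[[1,0]])),np.degrees(np.arctan2(*(t[2]-t[3])[[1,0]])))
s=ray('wrist',[[547,47],[484,307]],10,o);print('step',s,np.degrees(np.arctan2(*(s[0]-s[1])[[1,0]])))
print('jar',ray('wrist',[[146,262]],65,o))
E
```

```text
tool y yaw 95.50038148392876
bar [[ 504.3 -156.5   59. ]
 [ 614.  -145.6   59. ]] [ 559.2 -151.1   59. ] 110.24170457428593 95.6663586499543
[[ 515.4 -315.1   28. ]
 [ 497.7 -137.6   28. ]
 [ 617.4 -125.7   28. ]
 [ 634.5 -304.1   28. ]] [np.float64(119.62899297160773), np.float64(178.37753537166728), np.float64(120.29380072494709), np.float64(179.22010106258293)] 95.69563261341388 95.48190418515479
step [[419.6  -5.8  10. ]
 [618.2  -9.9  10. ]] 178.81970088628373
jar [[ 584.1 -263.4   65. ]]
```

Call:
move_arm --pt "1 -3 -30 0 -1" --pt "1 -3 -70 0 -1" --pt "1 -3 -95 0 -1" --pt "1 -3 -108 0 -1" --pt "1 -3 -113 0 -1" --pt "1 -3 -113 0 -1" --pt "1 -3 -113 0 -1"

```text
t: 4.18
ee_pos: [560.4, -151.1, 39.8]
orientation: [-0.077, 1.565, 0.074]
ft_force: [0.6, 0.1, -0.2]
width: 87.8
```

Call:
move_arm --pt "0 0 0 0 -0.2" --pt "0 0 0 0 0.3" --pt "0 0 0 0 0.5" --pt "0 0 0 0 0.65" --pt "0 0 0 0 0.8" --pt "0 0 0 0 1" --pt "0 0 0 0 1" --pt "0 0 0 0 1"

```text
t: 5.18
ee_pos: [560.4, -151.0, 39.8]
orientation: [-0.077, 1.566, 0.074]
ft_force: [-1.3, -0.8, 1.0]
width: 11.0
```

```bash
python3 - <<'E'
from h import *
o=ctrl.get_obs(); im=get_image('wrist'); cv2.imwrite('pics/w3.png',im)
print(o['t'],o['ee_pos'],o['ft_force'],o['width'],o['moment'])
E
```

```text
5.175 [ 560.39024251 -150.956105     39.76435384] [-1.26218995 -0.76070247  0.97502896] 10.957293720602353 [-0.13663808 -0.09814726  0.01214046]
```

View pics/w3.png

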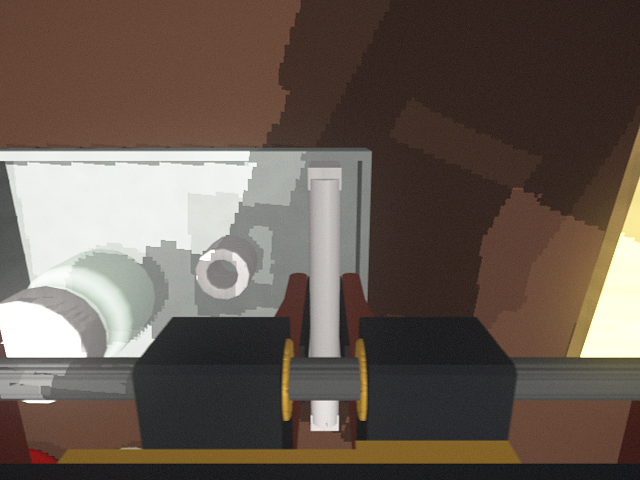

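The jaws hold the bar (width 11 mm), and it lies straight at column 323. Next I raise only the nose.

Call:
move_arm --pt "0 0 1 0 1" --pt "0 0 3 0 1" --pt "0 0 5 0 1" --pt "0 0 7 0 1" --pt "0 -1 9 0 1" --pt "0 -1 11 0 1" --pt "0 -2 13 0 1" --pt "0 -2 14 0 1" --pt "0 -2 14 0 1"

```text
t: 6.35
ee_pos: [560.5, -153.1, 53.9]
orientation: [-0.077, 1.565, 0.074]
ft_force: [0.4, 0.4, -4.5]
width: 11.1
```

```bash
python3 - <<'E'
from h import *
o=ctrl.get_obs(); 
print(o['t'],o['ee_pos'],o['ft_force'],o['width'],o['moment'])
im=get_image('scene'); a=im[190:300,180:310]
im=get_image('side'); b=im[150:260,300:430]
cv2.imwrite('pics/n1.png',np.vstack([cv2.resize(x,(520,300) if 0 else (650,290),interpolation=cv2.INTER_CUBIC) for x in (a,)]+[cv2.resize(b,(650,290),interpolation=cv2.INTER_CUBIC)]))
E
```

```text
6.35 [ 560.46622453 -153.0940792    53.89497891] [ 0.43151083  0.43650316 -4.47081717] 11.127303511107726 [ 0.0460643   0.00258219 -0.00138538]
```

View pics/n1.png

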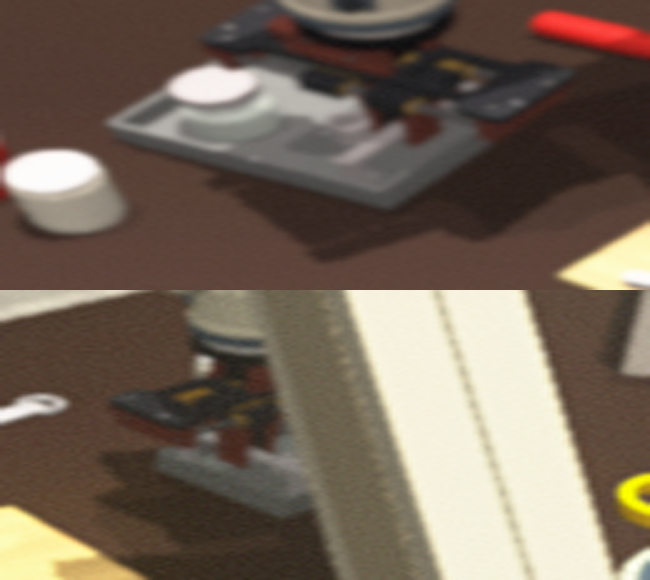

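```bash
python3 - <<'E'
from h import *
im=get_image('scene'); cv2.imwrite('pics/n2.png',cv2.resize(im[195:275,190:300],None,fx=7,fy=7,interpolation=cv2.INTER_CUBIC))
o=ctrl.get_obs();print(o['ft_force'],o['moment'])
E
```

```text
[-0.93971854 -1.33872949 -5.39232574] [0.09290771 0.05794833 0.01532383]
```

View pics/n2.png

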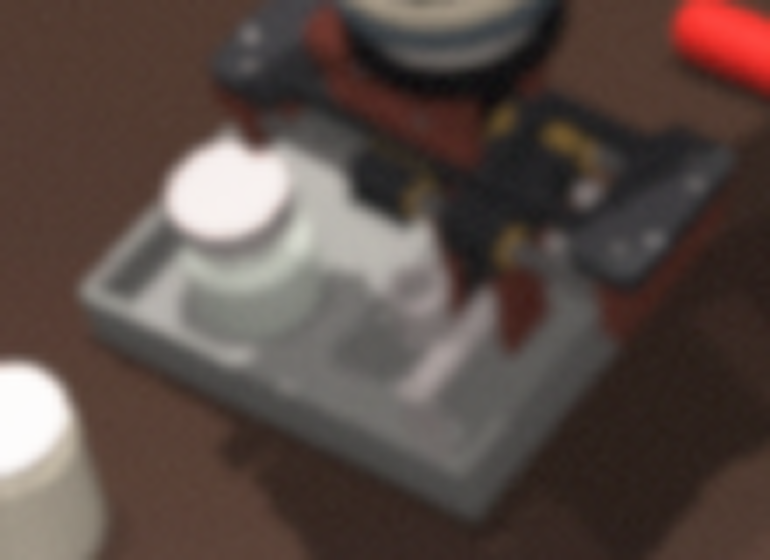

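Compared with before, the tail corner has not moved in the picture and the nose corner is up about 5 px, so the tail is still on the bench. Next I align the tray and drag it towards the step.

Call:
move_arm --pt "-1 2 0 -0.004 1" --pt "-3 6 0 -0.01 1" --pt "-5 11 0 -0.02 1" --pt "-8 16 0 -0.03 1" --pt "-11 22 0 -0.042 1" --pt "-14 28 0 -0.053 1" --pt "-17 34 0 -0.065 1" --pt "-20 40 0 -0.077 1" --pt "-23 46 0 -0.088 1" --pt "-25 51 0 -0.097 1" --pt "-27 56 0 -0.105 1" --pt "-29 61 0 -0.11 1"

```text
t: 8.0
ee_pos: [531.3, -91.7, 53.8]
orientation: [0.01, 1.567, -0.013]
ft_force: [0.2, -0.7, -4.9]
width: 11.2
```

Call:
move_arm --pt "-3 4 0 -0.003 1" --pt "-6 9 0 -0.007 1" --pt "-8 14 0 -0.009 1" --pt "-10 19 0 -0.009 1" --pt "-12 24 0 -0.009 1" --pt "-13 29 0 -0.009 1" --pt "-13 34 0 -0.009 1" --pt "-13 38 0 -0.009 1" --pt "-13 42 0 -0.009 1" --pt "-13 45 0 -0.009 1" --pt "-13 45 0 -0.009 1"

```text
t: 9.38
ee_pos: [518.4, -46.4, 53.8]
orientation: [0.017, 1.567, -0.02]
ft_force: [-0.2, 1.6, -3.6]
width: 11.1
```

```bash
python3 - <<'E'
from h import *
import pickle
o=ctrl.get_obs(); im=get_image('wrist'); cv2.imwrite('pics/w4.png',im); pickle.dump(o,open('o4.pkl','wb'))
M=R.from_rotvec(o['orientation']).as_matrix();print('tool y yaw',np.degrees(np.arctan2(M[1,1],M[0,1])))
print(o['t'],o['ee_pos'],o['ft_force'],o['width'],o['moment'])
im=get_image('scene'); cv2.imwrite('pics/n3.png',cv2.resize(im[215:345,225:385],None,fx=5,fy=4.6,interpolation=cv2.INTER_CUBIC))
E
```

```text
tool y yaw 88.66566049388548
9.375 [518.40237057 -46.38704149  53.81883005] [-0.2295986  1.5581975 -3.6090433] 11.14626493996268 [ 0.40902866  0.04237316 -0.03998295]
```

View pics/w4.png

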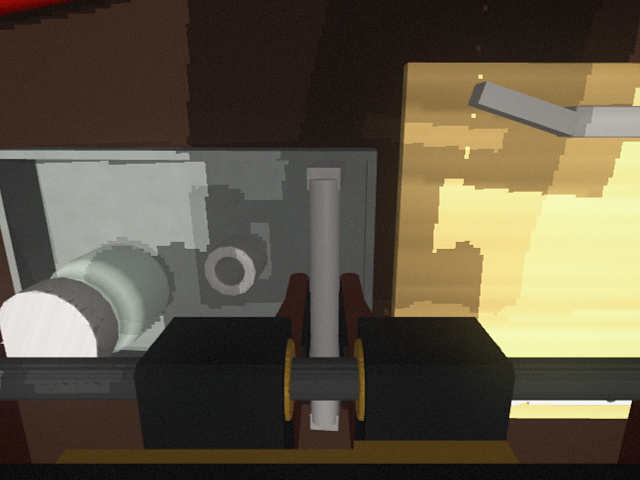

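View pics/n3.png

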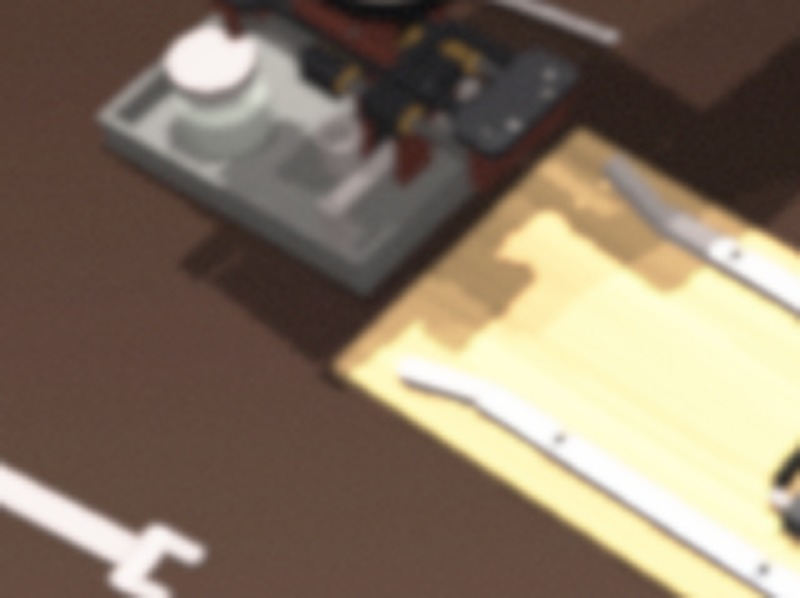

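```bash
python3 - <<'E'
from h import *
import pickle; o=pickle.load(open('o4.pkl','rb'))
np.set_printoptions(precision=1,suppress=True)
im=cv2.imread('pics/w4.png'); cv2.imwrite('pics/w4c.png',cv2.resize(im[50:320,300:640],None,fx=2.3,fy=2.2,interpolation=cv2.INTER_CUBIC))
s=ray('wrist',[[406,65],[394,315]],10,o);print('step',s,np.degrees(np.arctan2(*(s[0]-s[1])[[1,0]])))
print('rim nose base corner',ray('wrist',[[376,149]],43.5,o),'rim left',ray('wrist',[[0,149.5]],28+3,o))
print('bar ends',ray('wrist',[[323,168],[323,428]],75,o))
print('rail base inner: flare tip, start, end',ray('wrist',[[470,105],[577,136],[636,136]],24,o))
E
```

```text
step [[420.   -5.6  10. ]
 [551.   -8.3  10. ]] 178.80912950175014
rim nose base corner [[456.9 -23.6  43.5]] rim left [[ 453.9 -192.3   31. ]]
bar ends [[461.2 -46.   75. ]
 [569.8 -48.6  75. ]]
rail base inner: flare tip, start, end [[439.4  21.5  24. ]
 [454.4  72.3  24. ]
 [455.   99.7  24. ]]
```

View pics/w4c.png

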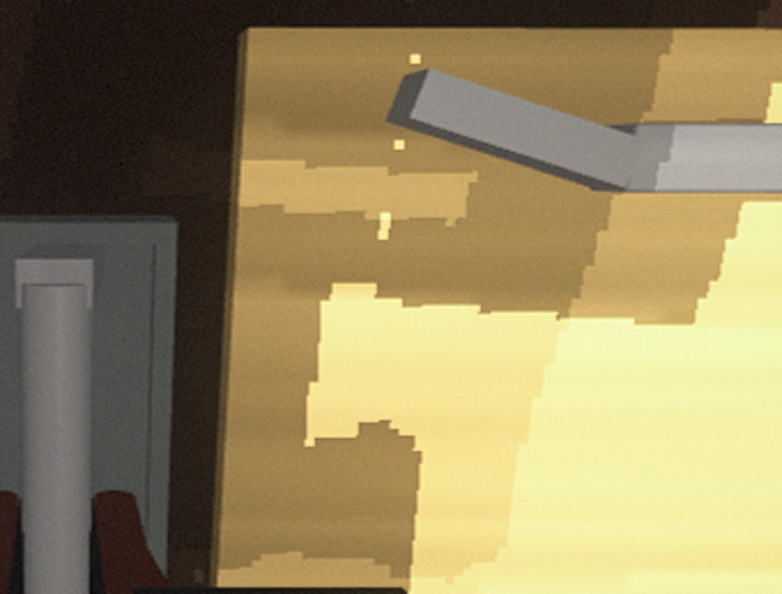

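The nose stands about 14 mm short of the step. The tray centre is about 2 mm off the rail centre line, so I correct that while carrying the nose over the step.

Call:
move_arm --pt "1 3 0.5 0 1" --pt "2 6 1 0 1" --pt "2.2 10 1 0 1" --pt "2.3 14 1 0 1" --pt "2.4 18 1 0 1" --pt "2.5 22 1 0 1" --pt "2.6 26 1 0 1" --pt "2.7 29 1 0 1" --pt "2.7 29 1 0 1"

```text
t: 10.6
ee_pos: [521.1, -17.2, 54.8]
orientation: [0.017, 1.567, -0.02]
ft_force: [-0.7, 0.6, -4.4]
width: 11.7
```

```bash
cat > avg.py <<'E'
from h import *
import sys
n=int(sys.argv[1]); f=[];m=[]
for i in range(n):
    o=ctrl.get_obs(); f.append(o['ft_force']); m.append(o['moment']); im=get_image(sys.argv[2])
o=ctrl.get_obs(); f=np.array(f)
print('t',round(o['t'],2),'tcp',o['ee_pos'].round(1),'F',f.mean(0).round(2),'sd',f.std(0).round(2),'M',np.mean(m,0).round(3),'w',round(o['width'],1))
if len(sys.argv)>3: cv2.imwrite(sys.argv[3],im)
E
python3 avg.py 5 scene pics/n4.png
```

```text
t 10.85 tcp [521.1 -17.6  54.9] F [-0.3   1.01 -4.56] sd [0.49 0.22 0.48] M [ 0.419 -0.009  0.004] w 11.5
```

Call:
move_arm --pt "0 0 -1 0 1" --pt "0 0 -2 0 1" --pt "0 0 -3 0 1" --pt "0 0 -3 0 1"

```text
t: 11.35
ee_pos: [521.2, -17.6, 51.8]
orientation: [0.017, 1.567, -0.02]
ft_force: [-0.5, 1.0, -3.8]
width: 10.9
```

```bash
python3 avg.py 4 scene pics/n5.png
```

```text
t 11.55 tcp [521.2 -17.6  51.9] F [-0.26  0.89 -3.67] sd [0.42 0.4  0.33] M [ 0.299 -0.01   0.009] w 11.4
```

Call:
move_arm --pt "0 0 -0.7 0 1" --pt "0 0 -1.5 0 1" --pt "0 0 -1.5 0 1"

```text
t: 11.92
ee_pos: [521.2, -17.6, 50.4]
orientation: [0.017, 1.567, -0.02]
ft_force: [0.3, 1.7, -2.2]
width: 10.9
```

```bash
python3 avg.py 4 scene pics/n6.png
```

```text
t 12.12 tcp [521.2 -17.6  50.4] F [ 0.36  1.49 -3.07] sd [0.36 0.21 0.72] M [ 0.324 -0.01   0.004] w 11.3
```

Call:
move_arm --pt "0 0 -0.7 0 1" --pt "0 0 -1.5 0 1" --pt "0 0 -1.5 0 1"

```text
t: 12.5
ee_pos: [521.3, -17.6, 49.8]
orientation: [0.017, 1.566, -0.02]
ft_force: [-3.0, 2.2, 8.6]
width: 11.0
```

```bash
python3 avg.py 4 scene pics/n7.png
```

```text
t 12.7 tcp [521.3 -17.6  49.8] F [-3.17  2.38  8.55] sd [0.26 0.14 0.26] M [ 0.42   0.534 -0.011] w 11.3
```

View pics/n7.png

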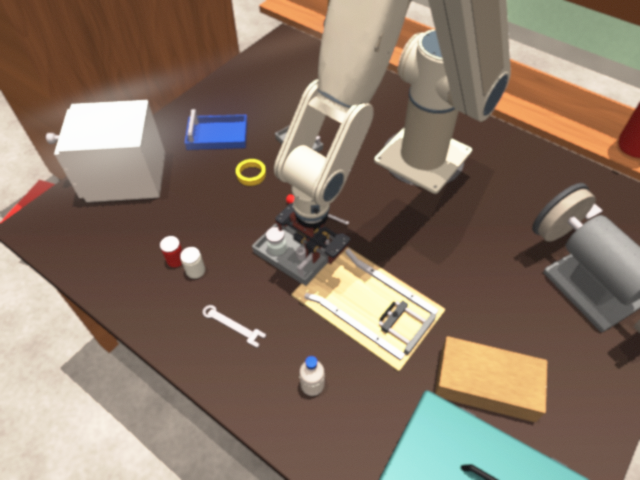

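```bash
python3 - <<'E'
import numpy as np
h=10.8; ys=-7.7
def tcp(s,th): return ys+(s-20)*np.cos(th)-55*np.sin(th), h+(s-20)*np.sin(th)+55*np.cos(th)-15.2
for s in list(range(15,120,5)):
    th=np.arcsin(h/(180-s)); y,z=tcp(s,th); print(s,round(np.degrees(th),1),'dy %.1f z %.1f dz %.1f  dx %.1f'%(y+17.6,z,z-49.8,(y+17.6)*.0244))
print('ease')
for s in (115,):
  for a in np.arange(9.6,-.1,-.8):
    y,z=tcp(s,np.radians(a)); print(round(a,1),'dy %.1f z %.1f'%(y+17.6,z))
E
```

```text
15 3.8 dy 1.3 z 50.2 dz 0.4  dx 0.0
20 3.9 dy 6.2 z 50.5 dz 0.7  dx 0.2
25 4.0 dy 11.1 z 50.8 dz 1.0  dx 0.3
30 4.1 dy 15.9 z 51.2 dz 1.4  dx 0.4
35 4.3 dy 20.8 z 51.6 dz 1.8  dx 0.5
40 4.4 dy 25.6 z 52.0 dz 2.2  dx 0.6
45 4.6 dy 30.4 z 52.4 dz 2.6  dx 0.7
50 4.8 dy 35.2 z 52.9 dz 3.1  dx 0.9
55 5.0 dy 40.0 z 53.4 dz 3.6  dx 1.0
60 5.2 dy 44.8 z 54.0 dz 4.2  dx 1.1
65 5.4 dy 49.5 z 54.6 dz 4.8  dx 1.2
70 5.6 dy 54.3 z 55.2 dz 5.4  dx 1.3
75 5.9 dy 59.0 z 56.0 dz 6.2  dx 1.4
80 6.2 dy 63.6 z 56.8 dz 7.0  dx 1.6
85 6.5 dy 68.2 z 57.6 dz 7.8  dx 1.7
90 6.9 dy 72.8 z 58.6 dz 8.8  dx 1.8
95 7.3 dy 77.3 z 59.7 dz 9.9  dx 1.9
100 7.8 dy 81.7 z 60.9 dz 11.1  dx 2.0
105 8.3 dy 86.1 z 62.3 dz 12.5  dx 2.1
110 8.9 dy 90.3 z 63.8 dz 14.0  dx 2.2
115 9.6 dy 94.4 z 65.6 dz 15.8  dx 2.3
ease
9.6 dy 94.4 z 65.7
8.8 dy 95.4 z 64.5
8.0 dy 96.3 z 63.3
7.2 dy 97.3 z 62.1
6.4 dy 98.2 z 60.8
5.6 dy 99.1 z 59.6
4.8 dy 100.0 z 58.4
4.0 dy 100.8 z 57.1
3.2 dy 101.7 z 55.8
2.4 dy 102.5 z 54.5
1.6 dy 103.3 z 53.2
0.8 dy 104.1 z 51.9
-0.0 dy 104.9 z 50.6
```

The nose touched the step edge at TCP z of about 50, so the step is about 10.8 mm high. I relieve the pressure and slide up with a small margin.

Call:
move_arm --pt "0 0 0.8 0 1" --pt "0 1.5 1.2 0 1" --pt "0.1 5 1.5 0 1" --pt "0.2 9 1.8 0 1" --pt "0.3 13 2.1 0 1" --pt "0.4 17 2.4 0 1" --pt "0.5 21 2.7 0 1" --pt "0.6 25 3.1 0 1" --pt "0.7 29 3.4 0 1" --pt "0.8 32 3.7 0 1" --pt "0.9 35 4.0 0 1" --pt "0.9 35 4.0 0 1"

```text
t: 14.2
ee_pos: [522.3, 17.8, 53.8]
orientation: [0.017, 1.566, -0.02]
ft_force: [-0.1, 1.1, -4.8]
width: 11.0
```

```bash
python3 avg.py 2 side pics/d1.png;python3 avg.py 2 wrist pics/w5.png; python3 - <<'E'
import cv2,pickle
from h import *
pickle.dump(ctrl.get_obs(),open('o5.pkl','wb'))
im=cv2.imread('pics/d1.png'); cv2.imwrite('pics/d1c.png',cv2.resize(im[180:300,240:420],None,fx=4.4,fy=4.4,interpolation=cv2.INTER_CUBIC))
E
```

```text
t 14.3 tcp [522.3  17.6  53.8] F [-0.12  0.93 -3.99] sd [0.01 0.21 0.82] M [ 0.43   0.029 -0.02 ] w 11.0
t 14.4 tcp [522.3  17.5  53.8] F [-0.3   1.02 -3.61] sd [0.63 0.09 0.5 ] M [0.428 0.013 0.005] w 10.9
```

View pics/w5.png

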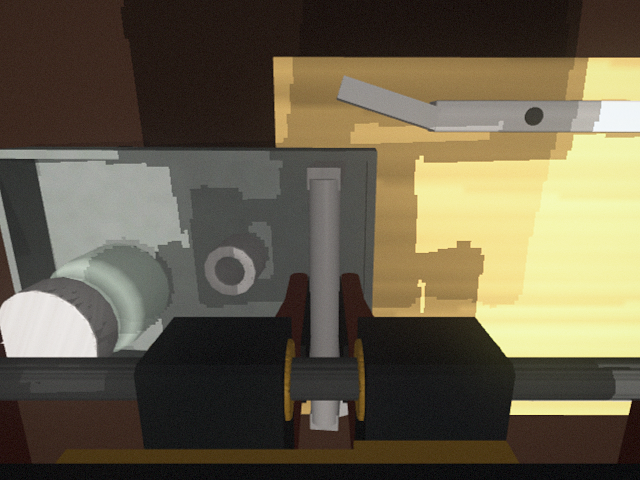

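View pics/d1c.png

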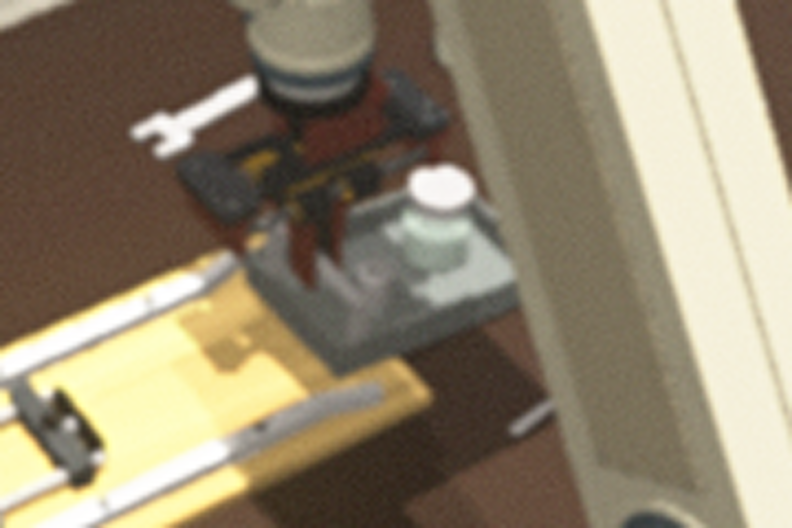

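```bash
python3 - <<'E'
from h import *
import pickle; o=pickle.load(open('o5.pkl','rb'))
np.set_printoptions(precision=1,suppress=True)
print(ray('wrist',[[376,149]],43.8,o),ray('wrist',[[0,150.5]],30,o),ray('wrist',[[432,131.5],[600,132],[632,132]],24.8,o),ray('wrist',[[275,57],[640,57]],10.8,o), 'bar',ray('wrist',[[323,168],[323,429]],75,o))
E
```

```text
[[460.8  40.2  43.8]] [[ 458.2 -129.3   30. ]] [[454.6  68.4  24.8]
 [456.7 146.   24.8]
 [457.1 160.8  24.8]] [[419.   -3.9  10.8]
 [423.2 168.7  10.8]] bar [[465.   17.9  75. ]
 [574.2  15.2  75. ]]
```

The tray edge is 6.9 mm from the near rail, against 6 nominal, so it is centred. I carry on up over the step.

Call:
move_arm --pt "0.1 3 0.3 0 1" --pt "0.2 7 0.8 0 1" --pt "0.3 11 1.2 0 1" --pt "0.4 15 1.7 0 1" --pt "0.5 19.2 2.3 0 1" --pt "0.6 23.9 3.1 0 1" --pt "0.7 28.5 3.9 0 1" --pt "0.8 33.1 4.8 0 1" --pt "0.9 37.7 5.8 0 1" --pt "1.0 42.2 6.9 0 1" --pt "1.1 46.6 8.1 0 1" --pt "1.1 46.6 8.1 0 1"

```text
t: 15.9
ee_pos: [523.6, 64.6, 62.1]
orientation: [0.017, 1.566, -0.019]
ft_force: [-0.1, 1.5, -3.9]
width: 11.2
```

```bash
python3 avg.py 2 side pics/d2.png;python3 avg.py 1 scene pics/n8.png; python3 - <<'E'
import cv2
im=cv2.imread('pics/d2.png'); cv2.imwrite('pics/d2c.png',cv2.resize(im[180:300,230:410],None,fx=4.4,fy=4.4,interpolation=cv2.INTER_CUBIC))
im=cv2.imread('pics/n8.png'); cv2.imwrite('pics/n8c.png',cv2.resize(im[215:345,235:395],None,fx=4.6,fy=4.6,interpolation=cv2.INTER_CUBIC))
E
```

```text
t 16.0 tcp [523.6  64.3  62. ] F [-0.18  1.53 -4.33] sd [0.06 0.04 0.44] M [ 0.376  0.032 -0.053] w 11.2
t 16.05 tcp [523.6  64.2  62.1] F [ 1.45  0.66 -3.25] sd [0. 0. 0.] M [0.412 0.007 0.045] w 11.1
```

View pics/d2c.png

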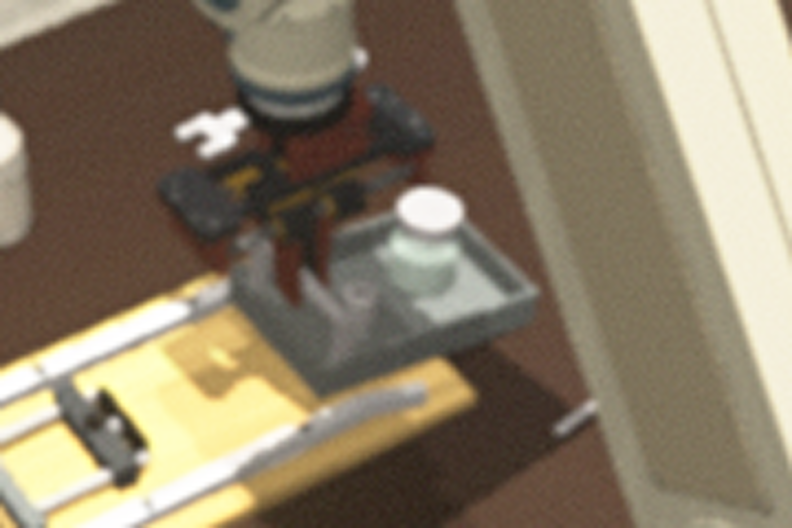

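View pics/n8c.png

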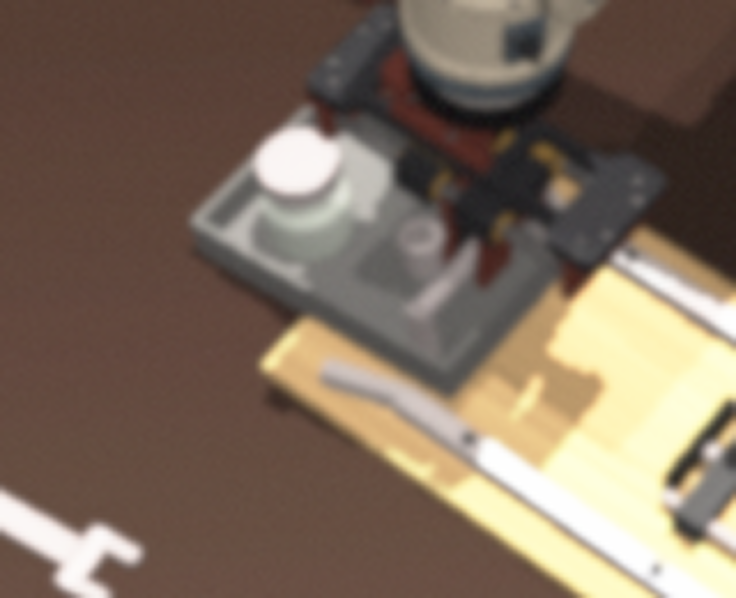

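```bash
python3 - <<'E'
from h import *
np.set_printoptions(precision=1,suppress=True)
f=lambda p,s,o:(np.array(p,float)+.5)/s-.5+o
a=f([193,222],4.6,[235,215]); print(a,ray('scene',[a],27.7))
for z in (22,27.7,33,38): print(z, ray('scene',[a],z), 'side base corner',ray('side',[f([538,292],4.4,[230,180])],z))
E
```

```text
[276.6 262.9] [[576.  -89.9  27.7]]
22 [[573.4 -92.6  22. ]] side base corner [[464.  -94.9  22. ]]
27.7 [[576.  -89.9  27.7]] side base corner [[459.4 -91.2  27.7]]
33 [[578.5 -87.3  33. ]] side base corner [[455.1 -87.6  33. ]]
38 [[580.8 -84.8  38. ]] side base corner [[451.1 -84.3  38. ]]
```

Call:
move_arm --pt "0 2.2 0.2 0 1" --pt "0.1 4.4 0.7 0 1" --pt "0.1 6.5 1.4 0 1" --pt "0.2 8.6 2.2 0 1" --pt "0.3 10.6 3.0 0 1" --pt "0.3 12.7 4.0 0 1" --pt "0.4 15 5.0 0 1" --pt "0.4 15 5.0 0 1"

```text
t: 17.05
ee_pos: [524.1, 79.6, 67.2]
orientation: [0.018, 1.565, -0.019]
ft_force: [-0.2, 0.9, -4.4]
width: 11.2
```

```bash
python3 avg.py 2 side pics/d3.png;python3 avg.py 2 wrist pics/w6.png;python3 - <<'E'
import pickle
from h import *
pickle.dump(ctrl.get_obs(),open('o6.pkl','wb'))
E
```

```text
t 17.15 tcp [524.1  79.5  67.2] F [ 0.1   0.63 -4.41] sd [0.29 0.23 0.03] M [ 0.417  0.01  -0.015] w 11.1
t 17.25 tcp [524.1  79.4  67.1] F [ 0.06  1.23 -4.47] sd [0.25 0.38 0.36] M [ 0.42   0.024 -0.017] w 11.3
```

View pics/w6.png

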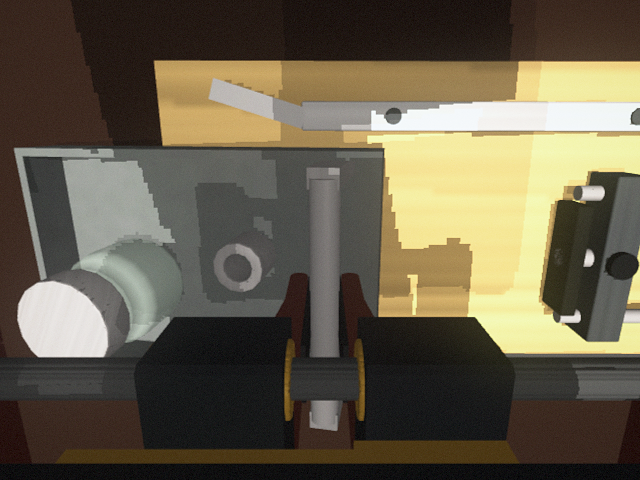

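```bash
python3 - <<'E'
from h import *
import pickle; o=pickle.load(open('o6.pkl','rb'))
np.set_printoptions(precision=1,suppress=True)
print(ray('wrist',[[384,149]],59,o),ray('wrist',[[16,150]],27.7,o),ray('wrist',[[302,130],[600,132],[635,132]],24.8,o),'bar',ray('wrist',[[323,168],[323,429]],88,o))
print('pad face',ray('wrist',[[558,199],[542,295]],33.8,o),ray('wrist',[[558,199],[542,295]],13.8,o),'rod tip?',ray('wrist',[[588,258]],24,o))
print('jar top',ray('wrist',[[63,318]],80,o))
im=cv2.imread('pics/w6.png'); cv2.imwrite('pics/w6c.png',cv2.resize(im[160:360,500:640],None,fx=4,fy=3,interpolation=cv2.INTER_CUBIC))
E
```

```text
[[462.6 105.2  59. ]] [[460.6 -71.8  27.7]] [[454.5  69.5  24.8]
 [459.  216.8  24.8]
 [459.4 234.   24.8]] bar [[466.8  79.8  88. ]
 [576.3  77.1  88. ]]
pad face [[490.4 195.2  33.8]
 [541.7 193.5  33.8]] [[494.3 206.9  13.8]
 [550.8 205.1  13.8]] rod tip? [[525.1 221.4  24. ]]
jar top [[526.1 -28.5  80. ]]
```

View pics/w6c.png

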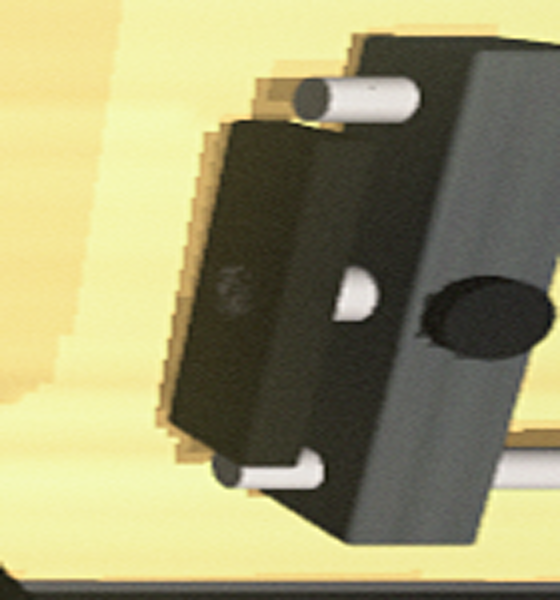

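Gap at the nose is 6.9 mm, and the jar stands. Now I ease the nose down past the balance point, pivoting on the step.

Call:
move_arm --pt "0 0.3 -0.6 0 1" --pt "0 0.8 -1.3 0 1" --pt "0 1.3 -2.0 0 1" --pt "0 1.8 -2.7 0 1" --pt "0.1 2.3 -3.4 0 1" --pt "0.1 2.8 -4.1 0 1" --pt "0.1 3.3 -4.8 0 1" --pt "0.1 3.8 -5.5 0 1" --pt "0.1 4.3 -6.2 0 1" --pt "0.1 4.8 -6.9 0 1" --pt "0.1 5.2 -7.6 0 1" --pt "0.1 5.6 -8.2 0 1"

```text
t: 18.75
ee_pos: [524.4, 85.1, 59.0]
orientation: [0.018, 1.565, -0.019]
ft_force: [-1.2, 1.5, 2.4]
width: 11.3
```

```bash
python3 avg.py 2 scene pics/n9.png;python3 - <<'E'
import cv2
im=cv2.imread('pics/n9.png'); cv2.imwrite('pics/n9c.png',cv2.resize(im[215:345,235:395],None,fx=4.6,fy=4.6,interpolation=cv2.INTER_CUBIC))
E
```

```text
t 18.85 tcp [524.4  85.1  58.9] F [-0.9   1.22  1.93] sd [0.26 0.27 0.46] M [0.118 0.085 0.025] w 11.4
```

View pics/n9c.png

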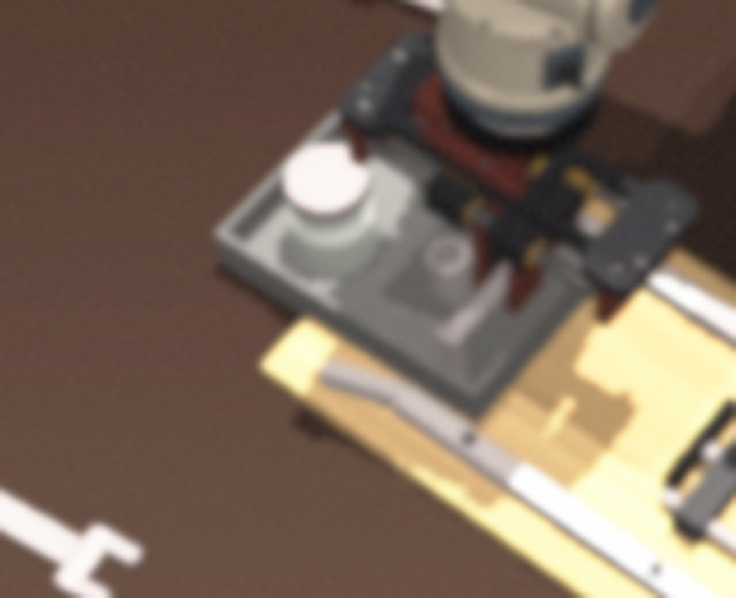

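Call:
move_arm --pt "0 0.5 -0.7 0 1" --pt "0 1 -1.4 0 1" --pt "0 1.4 -2.1 0 1" --pt "0 1.8 -2.8 0 1" --pt "0.1 2.2 -3.5 0 1" --pt "0.1 2.7 -4.2 0 1" --pt "0.1 3.1 -4.9 0 1" --pt "0.1 3.5 -5.6 0 1" --pt "0.1 4 -6.3 0 1" --pt "0.1 4.5 -7 0 1" --pt "0.1 5 -7.6 0 1" --pt "0.1 5 -7.6 0 1"

```text
t: 20.35
ee_pos: [524.5, 89.9, 51.2]
orientation: [0.017, 1.565, -0.02]
ft_force: [-0.4, -2.8, -0.7]
width: 11.3
```

```bash
python3 avg.py 2 scene pics/n10.png;python3 avg.py 1 wrist pics/w7.png
```

```text
t 20.45 tcp [524.4  89.9  51.2] F [-0.03 -2.68 -0.65] sd [0.36 0.14 0.09] M [-0.624 -0.022  0.005] w 10.8
t 20.5 tcp [524.4  89.9  51.2] F [-0.14 -1.98 -1.08] sd [0. 0. 0.] M [-0.608 -0.018  0.011] w 10.6
```

View pics/w7.png

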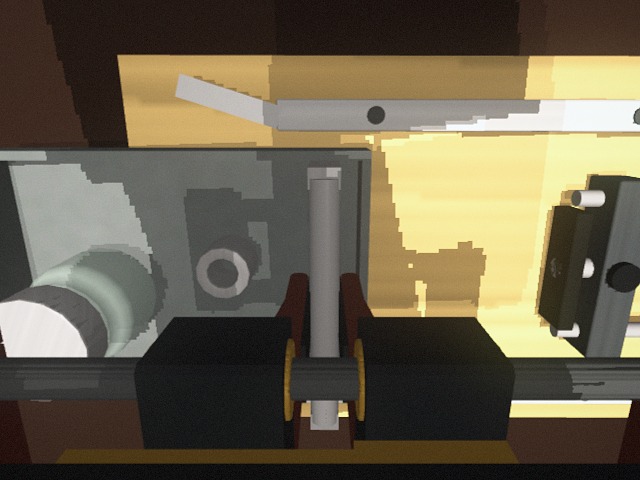

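Call:
move_arm --pt "0 2 -0.2 0 1" --pt "0.1 5 -0.3 0 1" --pt "0.2 9 -0.4 0 1" --pt "0.3 13 -0.4 0 1" --pt "0.4 17 -0.4 0 1" --pt "0.5 21 -0.4 0 1" --pt "0.6 25 -0.4 0 1" --pt "0.7 29 -0.4 0 1" --pt "0.8 33 -0.4 0 1" --pt "0.9 37 -0.4 0 1" --pt "1 40 -0.4 0 1" --pt "1 40 -0.4 0 1"

```text
t: 22.0
ee_pos: [525.4, 130.4, 50.9]
orientation: [0.018, 1.565, -0.019]
ft_force: [-0.5, 0.3, -1.8]
width: 10.9
```

```bash
python3 avg.py 2 scene pics/n11.png;python3 avg.py 1 wrist pics/w8.png; python3 - <<'E'
import cv2
im=cv2.imread('pics/n11.png'); cv2.imwrite('pics/n11c.png',cv2.resize(im[215:375,255:445],None,fx=4,fy=3.7,interpolation=cv2.INTER_CUBIC))
E
```

```text
t 22.1 tcp [525.6 130.4  51. ] F [-0.37  1.18 -1.47] sd [0.16 0.9  0.38] M [ 0.125  0.112 -0.007] w 10.8
t 22.15 tcp [525.6 130.3  51. ] F [-1.2   2.3  -0.33] sd [0. 0. 0.] M [ 0.197  0.113 -0.041] w 11.0
```

View pics/w8.png

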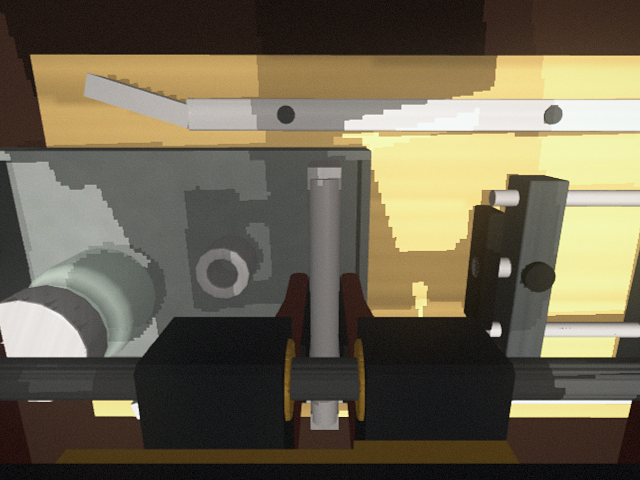

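View pics/n11c.png

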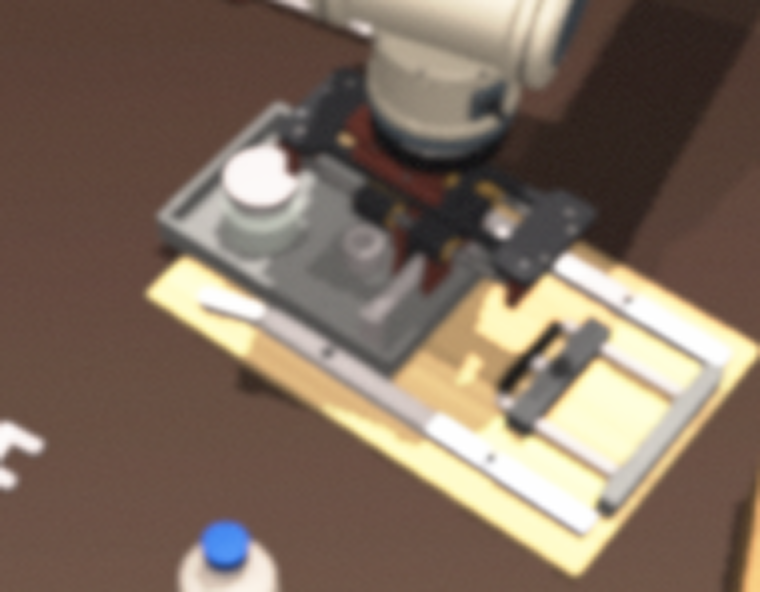

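```bash
python3 - <<'E'
from h import *
o=ctrl.get_obs()
np.set_printoptions(precision=1,suppress=True)
im=cv2.imread('pics/w8.png'); cv2.imwrite('pics/w8c.png',cv2.resize(im[140:330,350:560],None,fx=3.7,fy=3.1,interpolation=cv2.INTER_CUBIC))
print('pad bottom',ray('wrist',[[474,206],[465,312]],13.8,o),'nose rim',ray('wrist',[[371,150],[367,310]],38.8,o), 'rail',ray('wrist',[[190,130],[550,130]],24.8,o))
E
```

```text
pad bottom [[495.3 206.4  13.8]
 [554.1 206.   13.8]] nose rim [[464.6 151.2  38.8]
 [539.3 149.8  38.8]] rail [[454.6  70.4  24.8]
 [458.6 234.1  24.8]]
```

View pics/w8c.png

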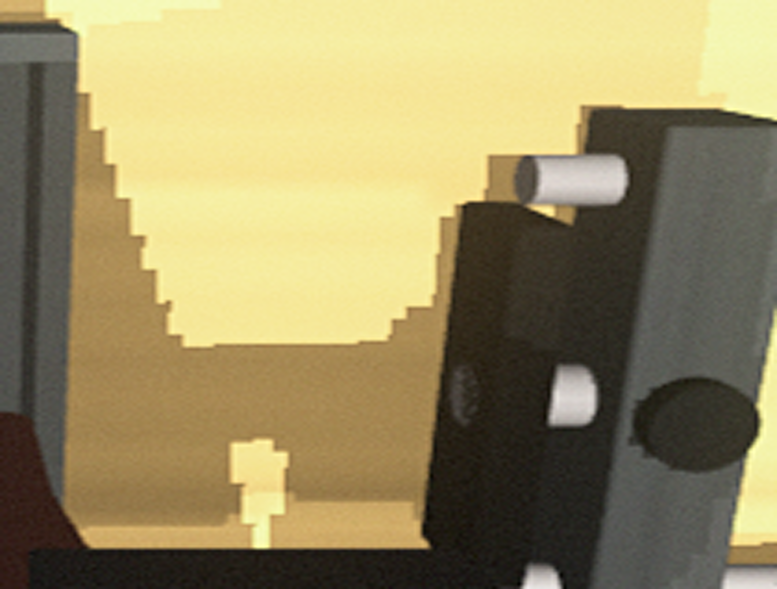

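Call:
move_arm --pt "0 2 0 0 1" --pt "0 6 0 0 1" --pt "0 10 0 0 1" --pt "0 14 0 0 1" --pt "0 18 0 0 1" --pt "0 22 0 0 1" --pt "0 26 0 0 1" --pt "0 30 0 0 1" --pt "0 34 0 0 1" --pt "0 37 0 0 1" --pt "0 40 0 0 1" --pt "0 40 0 0 1"

```text
t: 23.65
ee_pos: [525.7, 170.8, 51.1]
orientation: [0.019, 1.565, -0.019]
ft_force: [-0.9, 0.7, -1.9]
width: 11.1
```

Call:
move_arm --pt "0 0 0 0 0.7" --pt "0 0 0 0 0.55" --pt "0 0 0 0 0.55" --pt "0 0 0 0 0.55"

```text
t: 24.15
ee_pos: [525.8, 170.8, 51.2]
orientation: [0.019, 1.564, -0.019]
ft_force: [0.5, -0.3, -0.9]
width: 19.8
```

```bash
python3 avg.py 3 scene pics/n12.png;python3 avg.py 1 wrist pics/w9.png
```

```text
t 24.3 tcp [525.7 170.8  51.1] F [-0.17 -0.13 -0.43] sd [0.58 0.15 0.33] M [0.025 0.029 0.007] w 19.8
t 24.35 tcp [525.7 170.8  51.1] F [-0.16 -0.75 -0.06] sd [0. 0. 0.] M [-0.015 -0.029 -0.002] w 19.9
```

View pics/w9.png

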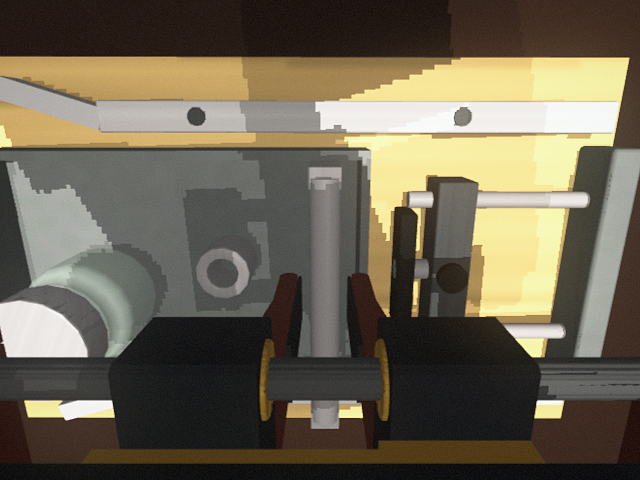

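Loosened briefly, the tray lies flat and the forces are zero. I regrip and approach the pad, whose face should be near TCP y of about 186.

Call:
move_arm --pt "0 0 -0.3 0 1" --pt "0 0 -0.3 0 1" --pt "0 0 -0.3 0 1" --pt "0 2 -0.3 0 1" --pt "0 4 -0.3 0 1" --pt "0.1 6 -0.3 0 1" --pt "0.1 8 -0.3 0 1" --pt "0.1 9.5 -0.3 0 1" --pt "0.1 10.5 -0.3 0 1" --pt "0.1 11 -0.3 0 1"

```text
t: 25.6
ee_pos: [525.8, 181.8, 50.8]
orientation: [0.019, 1.564, -0.019]
ft_force: [-0.5, -3.7, -0.0]
width: 11.2
```

```bash
python3 avg.py 4 wrist pics/w10.png
```

```text
t 25.8 tcp [525.8 181.9  50.8] F [-0.24 -2.46 -0.2 ] sd [0.42 0.83 0.4 ] M [-0.418  0.01   0.001] w 11.2
```

Call:
move_arm --pt "0 1 0 0 1" --pt "0 2 0 0 1" --pt "0 2 0 0 1"

```text
t: 26.18
ee_pos: [525.8, 183.9, 50.8]
orientation: [0.019, 1.564, -0.019]
ft_force: [0.2, -2.1, -0.2]
width: 10.9
```

```bash
python3 avg.py 4 wrist pics/w11.png
```

```text
t 26.38 tcp [525.8 184.   50.8] F [ 0.25 -2.04 -0.16] sd [0.43 0.2  0.14] M [-0.342  0.032  0.021] w 11.1
```

Call:
move_arm --pt "0 0.5 0 0 1" --pt "0 1 0 0 1" --pt "0 1 0 0 1"

```text
t: 26.75
ee_pos: [525.8, 185.0, 50.8]
orientation: [0.019, 1.564, -0.019]
ft_force: [0.6, -3.0, -0.6]
width: 11.1
```

```bash
python3 avg.py 4 wrist pics/w12.png
```

```text
t 26.95 tcp [525.8 185.   50.7] F [ 0.34 -2.77 -0.12] sd [0.41 0.34 0.38] M [-0.503  0.038 -0.025] w 11.2
```

Call:
move_arm --pt "0 0.5 0 0 1" --pt "0 1 0 0 1" --pt "0 1 0 0 1"

```text
t: 27.32
ee_pos: [525.8, 186.0, 50.7]
orientation: [0.019, 1.564, -0.019]
ft_force: [-0.4, -3.8, 0.1]
width: 11.3
```

```bash
python3 avg.py 4 wrist pics/w13.png
```

```text
t 27.52 tcp [525.8 186.   50.8] F [-0.22 -3.68 -0.12] sd [0.13 0.36 0.39] M [-0.56  -0.006  0.008] w 11.1
```

Call:
move_arm --pt "0 0.5 0 0 1" --pt "0 1 0 0 1" --pt "0 1 0 0 1"

```text
t: 27.9
ee_pos: [525.8, 186.8, 50.8]
orientation: [0.019, 1.564, -0.019]
ft_force: [0.5, -4.6, 0.2]
width: 11.2
```

```bash
python3 avg.py 4 wrist pics/w14.png
```

```text
t 28.1 tcp [525.8 186.8  50.7] F [ 0.46 -4.6   0.29] sd [0.16 0.35 0.35] M [-0.847 -0.049  0.001] w 11.7
```

```bash
python3 - <<'E'
import cv2,numpy as np
a=[cv2.resize(cv2.imread(f'pics/w{i}.png')[140:330,345:475],None,fx=2.9,fy=2.9,interpolation=cv2.INTER_CUBIC) for i in (11,14)]
cv2.imwrite('pics/w14c.png',np.hstack(a))
E
```

```text
(no output)
```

View pics/w14c.png

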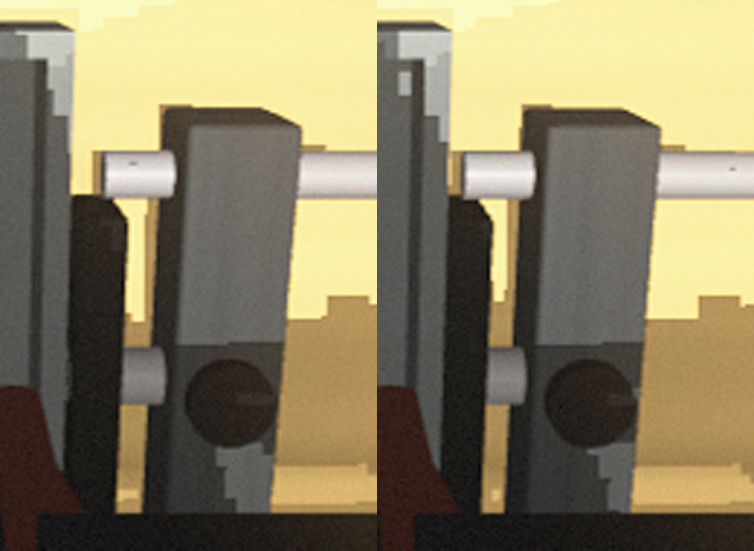

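```bash
cat > gap.py <<'E'
import cv2,numpy as np,sys
for i in sys.argv[1:]:
    im=cv2.imread(f'pics/w{i}.png').astype(float); g=cv2.GaussianBlur(im[:,:,1],(0,0),.6)
    r=[]
    for row in range(218,234,2):
        p=g[row,375:420]; k=np.where(p>100)[0]
        if len(k)<2: r.append(None);continue
        a,b=k[0],k[-1]
        # subpixel
        sa=a-(p[a]-100)/(p[a]-p[a-1]); sb=b+(p[b]-100)/(p[b]-p[b+1]); r.append((round(375+sa,1),round(sb-sa,2)))
    print(i,r)
E
python3 gap.py 10 11 12 13 14
```

```text
Traceback (most recent call last):
  File "gap.py", line 10, in <module>
    sa=a-(p[a]-100)/(p[a]-p[a-1]); sb=b+(p[b]-100)/(p[b]-p[b+1]); r.append((round(375+sa,1),round(sb-sa,2)))
                                                         ~^^^^^
IndexError: index 45 is out of bounds for axis 0 with size 45
```

```bash
python3 - <<'E'
import cv2,numpy as np
for i in (10,11,12,13,14):
    g=cv2.imread(f'pics/w{i}.png')[:,:,1]
    print(i,[g[r,365:412].tolist() for r in (222,)])
E
```

```text
10 [[94, 89, 89, 100, 134, 156, 118, 38, 34, 33, 33, 31, 38, 35, 39, 35, 40, 31, 45, 51, 48, 46, 50, 48, 50, 49, 44, 40, 130, 233, 244, 241, 243, 222, 141, 149, 153, 128, 68, 44, 48, 42, 50, 49, 51, 46, 47]]
11 [[90, 92, 91, 79, 44, 31, 37, 37, 31, 40, 42, 36, 42, 36, 39, 39, 39, 41, 35, 49, 47, 47, 39, 61, 191, 247, 241, 240, 243, 224, 143, 146, 154, 125, 50, 46, 51, 48, 54, 45, 45, 46, 61, 83, 101, 107, 111]]
12 [[96, 91, 88, 77, 47, 33, 33, 35, 39, 35, 41, 39, 41, 37, 35, 39, 42, 43, 48, 44, 39, 65, 193, 245, 241, 239, 243, 223, 138, 148, 151, 120, 53, 48, 47, 48, 46, 48, 41, 45, 59, 89, 103, 107, 109, 110, 106]]
13 [[89, 89, 96, 84, 44, 35, 32, 39, 34, 41, 37, 39, 33, 42, 41, 33, 39, 34, 38, 66, 195, 245, 241, 239, 243, 222, 144, 147, 150, 125, 53, 41, 47, 44, 49, 44, 48, 47, 67, 88, 103, 110, 111, 111, 108, 108, 102]]
14 [[94, 90, 95, 79, 50, 35, 36, 39, 34, 34, 41, 42, 41, 37, 37, 36, 43, 48, 36, 85, 204, 244, 241, 242, 221, 142, 149, 138, 93, 45, 43, 40, 47, 47, 42, 48, 60, 91, 108, 111, 112, 107, 103, 105, 104, 106, 106]]
```

The pad starts to give at TCP y of about 186.2: the visible gap behind it shrank from 10.0 to 8.7 px and the force rose past friction + 1.5 N. I press to about 4 mm.

Call:
move_arm --pt "0 0.6 0 0 1" --pt "0 1.2 0 0 1" --pt "0 1.8 0 0 1" --pt "0 2.4 0 0 1" --pt "0 3 0 0 1" --pt "0.1 3.4 0 0 1" --pt "0.1 3.4 0 0 1"

```text
t: 28.98
ee_pos: [525.8, 189.6, 50.7]
orientation: [0.018, 1.565, -0.019]
ft_force: [1.6, -6.8, 0.9]
width: 11.2
```

```bash
python3 avg.py 4 wrist pics/w15.png; python3 - <<'E'
import cv2
g=cv2.imread('pics/w15.png')[:,:,1]
for r in (220,222,226): print(g[r,365:412].tolist())
E
```

```text
t 29.18 tcp [525.8 189.6  50.7] F [ 0.79 -7.68  0.85] sd [0.49 0.56 0.36] M [-1.28  -0.078 -0.023] w 11.2
[91, 92, 96, 85, 64, 38, 31, 34, 37, 34, 39, 37, 45, 39, 40, 48, 44, 49, 44, 65, 116, 153, 130, 74, 39, 42, 44, 44, 48, 44, 58, 83, 105, 112, 113, 110, 108, 108, 104, 110, 108, 109, 105, 103, 108, 101, 104]
[92, 92, 89, 83, 62, 31, 37, 36, 37, 37, 37, 37, 38, 37, 42, 49, 46, 45, 31, 55, 117, 151, 124, 62, 41, 43, 46, 46, 43, 44, 63, 86, 102, 108, 109, 107, 108, 107, 109, 107, 108, 103, 103, 108, 102, 103, 101]
[88, 94, 94, 81, 47, 35, 37, 36, 35, 38, 37, 30, 39, 37, 38, 36, 39, 38, 31, 78, 137, 159, 125, 52, 41, 39, 42, 44, 44, 40, 64, 89, 109, 108, 105, 105, 107, 106, 104, 106, 109, 101, 102, 105, 102, 101, 103]
```

Call:
move_arm --pt "0 0.3 0 0 1" --pt "0 0.6 0 0 1" --pt "0 0.6 0 0 1" --pt "0 0.6 0 0 1" --pt "0 0.6 0 0 1" --pt "0 0.6 0 0 1" --pt "0 0.6 0 0 1"

```text
t: 30.05
ee_pos: [525.8, 189.6, 50.7]
orientation: [0.017, 1.565, -0.02]
ft_force: [1.1, -7.3, 0.5]
width: 11.1
```

```bash
python3 avg.py 4 wrist pics/w16.png; python3 - <<'E'
import cv2
g=cv2.imread('pics/w16.png')[:,:,1]
for r in (222,226): print(g[r,365:412].tolist())
E
```

```text
t 30.25 tcp [525.8 189.6  50.7] F [ 1.39 -7.36  0.9 ] sd [0.86 0.23 0.43] M [-1.253 -0.121 -0.024] w 11.2
[88, 92, 92, 92, 61, 36, 35, 38, 37, 34, 39, 42, 38, 38, 39, 50, 46, 43, 46, 56, 115, 151, 131, 68, 44, 46, 43, 43, 44, 40, 65, 86, 101, 111, 106, 109, 108, 109, 105, 104, 106, 104, 108, 102, 100, 105, 101]
[93, 88, 89, 78, 50, 38, 33, 35, 37, 33, 32, 37, 34, 37, 36, 35, 36, 39, 34, 58, 122, 159, 122, 48, 43, 47, 45, 40, 46, 42, 68, 91, 105, 110, 105, 104, 106, 100, 107, 105, 107, 108, 105, 102, 104, 100, 104]
```

Call:
move_arm --pt "0 0.8 0 0 1" --pt "0 1 0 0 1" --pt "0 1 0 0 1" --pt "0 1 0 0 1" --pt "0 1 0 0 1" --pt "0 1 0 0 1" --pt "0 1 0 0 1" --pt "0 1 0 0 1"

```text
t: 31.25
ee_pos: [525.8, 189.9, 50.7]
orientation: [0.016, 1.565, -0.021]
ft_force: [0.9, -8.7, 1.7]
width: 11.4
```

```bash
python3 avg.py 4 wrist pics/w17.png; python3 - <<'E'
import cv2
g=cv2.imread('pics/w17.png')[:,:,1]
for r in (222,226): print(g[r,365:412].tolist())
E
```

```text
t 31.45 tcp [525.8 189.9  50.8] F [ 0.59 -8.28  1.21] sd [0.3  0.27 0.52] M [-1.368 -0.149 -0.036] w 11.2
[89, 92, 92, 85, 64, 30, 36, 35, 35, 38, 35, 33, 37, 41, 38, 42, 43, 45, 40, 56, 113, 156, 111, 41, 45, 41, 44, 45, 49, 53, 79, 104, 111, 111, 110, 109, 103, 103, 106, 110, 106, 107, 101, 102, 101, 105, 101]
[87, 89, 91, 83, 59, 29, 31, 34, 40, 37, 31, 35, 37, 37, 39, 38, 40, 41, 37, 58, 118, 144, 99, 35, 41, 44, 43, 41, 44, 60, 82, 105, 111, 108, 108, 106, 106, 105, 103, 103, 106, 108, 103, 106, 102, 101, 108]
```

Call:
move_arm --pt "0 -0.3 0 0 1" --pt "0 -0.7 0 0 1" --pt "0 -1.1 0 0 1" --pt "0 -1.5 0 0 1" --pt "0 -1.9 0 0 1" --pt "0 -2.3 0 0 1" --pt "0 -2.7 0 0 1" --pt "0 -2.9 0 0 1" --pt "0 -2.9 0 0 1"

```text
t: 32.58
ee_pos: [525.8, 187.1, 50.8]
orientation: [0.017, 1.565, -0.021]
ft_force: [-1.1, 0.8, 0.6]
width: 11.0
```

```bash
python3 avg.py 4 wrist pics/w18.png; python3 - <<'E'
import cv2
g=cv2.imread('pics/w18.png')[:,:,1]
for r in (222,226): print(g[r,365:412].tolist())
E
```

```text
t 32.77 tcp [525.8 187.1  50.7] F [-0.9   0.47  0.07] sd [0.21 0.37 0.37] M [ 0.062  0.137 -0.043] w 10.8
[86, 90, 92, 94, 75, 29, 36, 40, 34, 40, 40, 35, 39, 33, 37, 43, 42, 47, 35, 47, 194, 246, 241, 243, 221, 142, 151, 128, 73, 38, 42, 44, 46, 43, 43, 47, 74, 102, 108, 107, 108, 108, 112, 104, 107, 105, 106]
[89, 86, 88, 88, 61, 34, 34, 36, 31, 37, 37, 35, 33, 38, 35, 34, 40, 36, 33, 63, 196, 249, 242, 223, 145, 148, 157, 119, 51, 45, 48, 43, 45, 45, 48, 52, 79, 102, 106, 113, 105, 106, 102, 104, 107, 104, 107]
```

The pad is still about 0.85 mm in and the handle force is near zero, so I let go.

Call:
move_arm --pt "0 0 0 0 0.7" --pt "0 0 0 0 0.55" --pt "0 0 0 0 0.3" --pt "0 0 0 0 0.1" --pt "0 0 0 0 0.1" --pt "0 0 0 0 0.1"

```text
t: 33.52
ee_pos: [525.8, 187.0, 50.8]
orientation: [0.016, 1.565, -0.021]
ft_force: [-0.4, -0.6, 0.5]
width: 39.5
```

```bash
python3 avg.py 2 wrist pics/w19.png; python3 - <<'E'
import cv2
im=cv2.imread('pics/w19.png');g=im[:,:,1]
for r in (222,226): print(g[r,365:412].tolist())
E
```

```text
t 33.62 tcp [525.8 187.1  50.8] F [-0.13 -0.51  0.1 ] sd [0.24 0.1  0.44] M [0.022 0.032 0.018] w 39.2
[91, 89, 90, 91, 70, 29, 39, 36, 34, 37, 35, 32, 35, 40, 38, 42, 42, 47, 40, 51, 190, 246, 240, 244, 223, 140, 151, 130, 71, 41, 45, 45, 45, 52, 49, 46, 74, 94, 111, 111, 112, 105, 103, 108, 103, 106, 105]
[87, 95, 92, 84, 60, 35, 34, 32, 34, 39, 36, 35, 39, 41, 37, 37, 38, 37, 33, 54, 202, 247, 243, 246, 228, 149, 155, 127, 46, 42, 43, 43, 43, 43, 47, 57, 72, 102, 110, 109, 107, 107, 105, 104, 107, 107, 110]
```

View pics/w19.png

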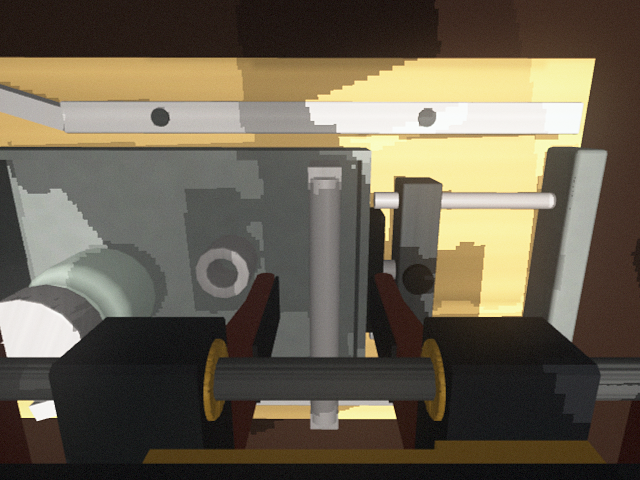

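Call:
move_arm --pt "0 0 5 0 0.1" --pt "0 0 15 0 0.1" --pt "0 0 35 0 0.1" --pt "0 0 65 0 0.1" --pt "0 0 105 0 0.1" --pt "0 0 150 0 0.1" --pt "0 0 190 0 0.1" --pt "0 0 200 0 0.1" --pt "0 0 200 0 0.1"

```text
t: 34.75
ee_pos: [525.7, 187.0, 251.1]
orientation: [0.017, 1.564, -0.02]
ft_force: [-0.1, -0.3, -0.5]
width: 39.5
```

```bash
python3 - <<'E'
from h import *
import pickle
o=ctrl.get_obs(); pickle.dump(o,open('o20.pkl','wb')); print(o['t'],o['ee_pos'],o['ft_force'])
cv2.imwrite('pics/w20.png',get_image('wrist')); im=get_image('scene'); cv2.imwrite('pics/n20.png',im)
cv2.imwrite('pics/n20c.png',cv2.resize(im[215:375,255:445],None,fx=4,fy=3.7,interpolation=cv2.INTER_CUBIC))
E
```

```text
34.75 [525.71940986 187.04630587 251.0838001 ] [-0.10491021 -0.31609164 -0.54287318]
```

View pics/w20.png

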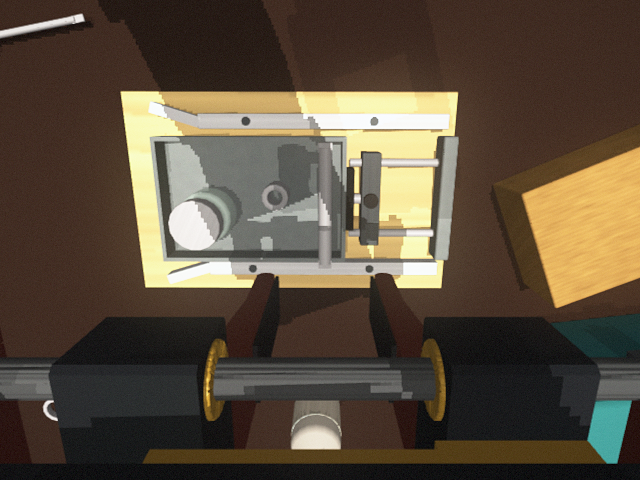

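View pics/n20.png

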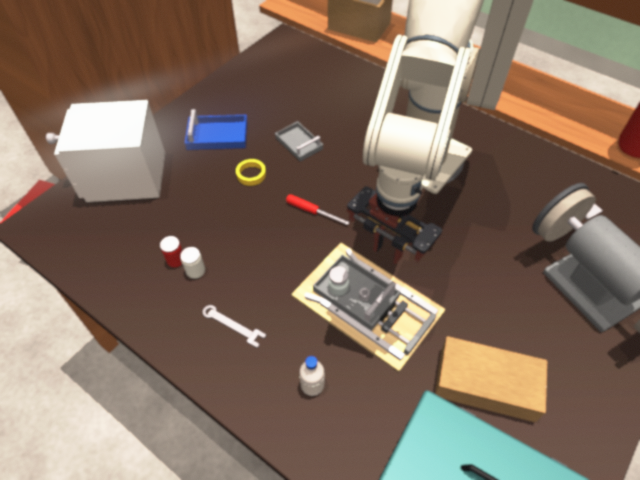

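```bash
python3 - <<'E'
from h import *
import pickle; o=pickle.load(open('o20.pkl','rb'))
np.set_printoptions(precision=1,suppress=True)
t=ray('wrist',[[151,138],[346,137],[346,260],[166,260]],38.8,o);print(t,[np.linalg.norm(t[i]-t[i-1]).round(1) for i in range(4)])
a=cv2.imread('pics/scene0.png').astype(int);b=cv2.imread('pics/n20.png').astype(int)
d=(np.abs(a-b).max(2)>60)
for n,(x,y) in dict(oil=(312,375),can1=(171,252),can2=(193,263),tape=(251,172),wrench=(235,325),sd=(300,205),box=(493,378),blue=(216,131),small=(290,138)).items(): print(n,d[y-12:y+12,x-12:x+12].mean().round(3))
ctrl.close_job()
E
```

```text
[[461.9  30.2  38.8]
 [465.3 207.5  38.8]
 [583.3 206.4  38.8]
 [579.1  28.6  38.8]] [np.float64(117.2), np.float64(177.3), np.float64(118.0), np.float64(177.9)]
oil 0.0
can1 0.0
can2 0.0
tape 0.0
wrench 0.0
sd 0.0
box 0.0
blue 0.0
small 0.0
the job is handed in; nothing more can be done
```

The tray is docked and I handed the job in at about 35 s, with the arm raised clear of everything.

**What I did:**
- I gripped the larger grey tray by its bar and raised only the nose, leaving the tail on the bench.
- I felt the step at about 10.8 mm, slid the tray up over it between the rails, and eased the nose down past the balance point.
- I loosened the grip once with the tray lying flat, took hold again, and pressed the nose into the pad. It held for just over a second, then I backed off gently and let go.

**Last checks:**
- **Pad:** it was pressed about 3.8 mm by the camera, and roughly 4.5 mm judging by the force, which is less certain because of sliding friction. It was not driven solid. On release the tray did not move, and the pad was still about 0.85 mm in.
- **Tray:** the whole tray is on the board between the rails, with its tail about 37 mm past the step. Its rim measured 177–178 × 117–118 mm rather than 180 × 120, at the height for lying flat. I put that down to picking edges in the image, not tilt.
- **Jar and bystanders:** the jar stands. The spots I compared on the seven bystanders and both look-alikes show no change from the first picture.
- **Forces:** the highest reading was about 9 N, while feeling for the step. Forces were near zero after letting go.

**Limit:** I judged "tail on the bench" from the camera, good to about 3 mm, and from the handle load, not measured directly.

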